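# Unpack the hot-desk kit box into the desk tray and put the box away

## Task

Get this shared desk ready for its next user: swing the lid of the grey steel kit box right back past its balance point so that it stays open by itself, then lift out every item in it and set each one down on its base in the steel desk tray. Shut the empty box again and slide it, without lifting it off the desk, to the right until its end stands squarely up against the side of the black speaker. Leave the keyboard, the calculator and the sticky notes where they are.

Things in the scene. Friction and masses are not known exactly. Their poses are not given: they have to be found in the camera images.
- kit_box: grey steel box, 206 (x) x 330 (y) x 65 mm, 87 with its lid, 1.5 kg, loose; slides at 5 to 15 N. Origin: centre of its underside; z up, +x to the hinged side (away from the robot). Walls 3 mm, inner floor 8 mm up, inside 200 x 324 mm. Three or four items stand in it in a row, lengths along its x, at about x = -12, y = -111, -37, 37, 111 mm in any order; one place may be empty
- kit_box_right_end (a point): middle of the box's right-hand end (-y end, 168 mm from its centre, out to the lid's rim), 40 mm above its underside; axes as the box
- kit_box_left_end (a point): middle of the box's left-hand end (+y end, 168 mm from its centre, out to the lid's rim), 40 mm above its underside; axes as the box
- kit_lid (a joint): lid angle in rad: 0 shut, 1.75 leaning back on its stop. Hinged on the box's far long side; let go below about 1.4 it falls shut, above 1.5 it falls back on the stop. A 0.35 kg tray-shaped lid: 211 mm from hinge line to front rim, 336 mm long, 22 mm deep (open, its rims stand out that far towards the robot side of the hinge)
- kit_lid_handle (a point): grip point of the black bow handle on the lid's outer face: two 9 mm posts, 51 mm over their outsides along y, joined by a bar; rises 31 mm. Point midway between the posts, 180 mm from the hinge, 44 mm off the hinge plane, 22 mm off the face; axes turn with the lid: z off its outer face, x towards the hinge, y along the hinge. Between pads that close along y the handle can turn
- kit_lid_hinge (a point): middle of the hinge line, 103 mm behind the box's centre (+x) and 65 mm above the desk; the line runs along y
- desk_tray: shallow dark steel desk tray with a bright rim and grey liner, fixed, 210 (x) x 340 (y) x 24 mm, walls 5 mm, inner floor 4 mm above the desk. Origin: centre of its underside, z up; x away from the robot at yaw 0
- speaker_right: black powered speaker, fixed, standing at the right of the desk, 75 (x, without its knob) x 70 (y) x 165 mm. Origin: centre of its underside, z up; its left face lies at y = +35 mm and spans x = -31 to 44 mm
- stapler_kit: black and steel stapler, 38 (x) x 165 (y) x 50 mm, 0.28 kg. Origin: centre of its underside, z up. Its rigid upper arm, 22 mm wide, spans z = 28 to 50 mm along the whole length: grasp it across x there
- hole_punch_kit: dark two-hole punch, 46 (x) x 115 (y) x 62 mm, 0.33 kg. Origin: centre of its underside, z up. Its rigid top plate, 44 mm wide in x, spans z = 53 to 62 mm, with free room below it in the middle (legs only at y = -50 to -30 and 30 to 50 mm): grasp the plate across x at the middle
- tape_dispenser_kit: brown weighted tape dispenser, 130 (x) x 55 (y) x 74 mm, 0.4 kg. Origin: centre of its underside, z up. Base 55 mm wide up to z = 28 mm; the tape roll stands between two cheeks at x = 8 to 48 mm, z = 26 to 60 mm, 44 mm wide over both: grasp them across y
- rubber_stamp_kit: rubber stamp standing on its wooden block, 25 (x) x 60 (y) x 72 mm, 0.05 kg. Origin: centre of its underside, z up. Block up to z = 17 mm, above it a turned handle on the middle axis, up to 24 mm thick: grasp the handle
- keyboard: black keyboard, 145 x 445 x 22 mm, lying before the desk tray. To be left alone
- desk_calculator: dark pocket calculator, 115 x 68 x 12 mm, behind the work. To be left alone
- sticky_pad: yellow pad of sticky notes, 62 x 62 x 16 mm, nearest the robot. To be left alone

How it is judged:
By the outcome, as a careful person would: the job done as asked, in the order asked, and still so for the second after the job is handed in, with the robot touching nothing.
Of stapler_kit, hole_punch_kit, tape_dispenser_kit, rubber_stamp_kit only 3 to 4 are there at a start; the rules pass over those that are not, and their reading is None.
At some moment in a run one of kit_box may be knocked a few centimetres aside while the robot is not near it.
Once in a run the grip may slacken for a moment while it holds something.
It also fails if it takes over 200 s, if anything falls off the work surface, if the arm or the gripper's body presses on something with over 40 N, if the wrist force passes 120 N, or if a joint passes its speed limit or range.

## Robot

A 6-joint arm with a two-finger parallel gripper is mounted at the origin on a cart in front of the work surface, level with it; the furniture and walls round the work are solid. World frame = base frame: x ahead of the robot, y to its left, z up, the work surface at z = 0. Lengths are in mm, angles in rad, forces in N, time in s.
With the tool pointing down it reaches from about 325 to 900 mm from the base axis. Payload 6.1 kg.
Tool frame: the origin (TCP) lies at the very end of the fingers, on their centre line; the grasp point (between the pads) lies env.grip_depth behind it (env.grip_depth is the distance from the TCP to the grasp point, in mm); z points along the fingers, y is the line along which they close (so a half turn about z gives the same grasp; the last joint's range is limited). The gripper opens to 87 mm and grips with 3 to 60 N. Pads are 19 mm wide; open, the fingers measure 117 mm over their backs; the gripper's body (75 mm by 190 mm) begins 51 mm behind the grasp point.
Start: joints at [1.021, 0.22, 1.526, -0, 1.395, -0.126], TCP at [257.014, 569.701, 222.538] pointing down, gripper open.
Joint ranges: [-2.98, 2.98], [-0.91, 2.08], [0.09, 2.57], [-1.24, 4.39], [0.2, 2.65], [-2.68, 2.68]. Speed limits (rad/s): [2.57, 2.57, 3.01, 3.14, 3.14, 3.14].

## Interface

Orientations are given as a unit quaternion [x, y, z, w].
In Python, from bench import env gives the robot as it stands. The module is installed in compiled form; this text tells all that it offers.
- The arm moves only by the tool move_arm, never from a script. Its argument "motion" is a list that holds one entry, the list of rows, each a list of 5 numbers: the shift along the world's x, y, z in cm, then the turn about the world's z in rad, then the gripper command: -1 is fully open, 1 is shut, values between are in proportion. In form: [[[tx, ty, tz, twist, claw], ...]]. A call has exactly 5 rows; each row shifts and turns the commanded pose from where the row before left it; what a row does not reach is not made up. A row lasts 1/12 s, in which the tool goes at most 41.7 mm and 7.16 degrees, less where a joint would pass 70% of its speed; a pose out of reach is approached as far as the arm can. A call with a gripper value outside its range is refused whole. The fingers move at their own pace and stop on an object; "newtons" is the grip in N (left out, the last holds). Time passes only in rows, so rows that do not move let the fingers close, or fill a call up. It gives the time, the measured TCP pose, the force, the opening and the grip force at its end, in the units of the state.
- env.sense(): the state, without advancing time (a new reading comes with each control period).
- env.read_camera(name): name is "side" or "top"; returns (picture, depth): 384x512x3 uint8, red, green, blue; 384x512 float32, mm along the optical axis (not along the pixel's ray), 0 where there is no reading.
- env.camera_info(name): a dict with "intrinsics" (3x3 intrinsics, pixels), "dist" ([k1, k2, p1, p2, k3] as OpenCV has them; the pictures are not rectified), "extrinsics" (4x4, takes a point from camera to world coordinates). Camera axes: x right, y up, looking along -z (the intrinsics and any distortion apply to the point x, -y, -z); pixel columns grow to the right and rows downward; lengths in mm; the calibration is good to about 2 mm. A picture is of the moment at which its call begins. camera_info takes no time and is no camera call.
- env.job_done(): hands the job in; it is judged then, once.
Trained networks look in the newest picture that a camera, given by its name, has taken for a name from the list of things; names that differ only in an ending like _2 or _b are one class to them, and where a whole thing is asked for, a point or a joint stands for the part that bears it (a point fixed in the world has none). Each returns a list of dicts, best first, with "conf" (0 to 1); they miss things now and then, are a little off and sometimes report something else, mostly with a low value. They report only what shows in the picture. A call takes as long as a camera call.
- env.regions_of(camera, target): "mask" (384x512 bool, what is visible of it) and "extent" ([centre column, centre row, width, height] in pixels, round what is visible of it).
- env.mark_of(camera, target): "centre" ([column, row] in pixels: a listed point, or the origin of a listed thing).
The state is a dict: "time": time; "q": joint angles; "qd": joint speeds; "joint_efforts": joint torques, N m; "eef_pos": TCP position; "tool_rot": TCP orientation; "ft_force": force on the tool from outside, world axes, zero at the start; "ft_torque": the same for the moment, N m; "gripper_width": opening from 0.0 (shut) to 1.0 (fully open); "gripper_force": force on a finger pad.
Only numpy, scipy, OpenCV 4.12 (cv2) and the standard library are available. Lean on these libraries where they do the work, as an engineer would, in place of code of your own. Each camera call takes 0.05 s, during which the arm holds its last target. There are 200 camera calls.

## Working session

There is one attempt and no reset: what is moved stays moved. The work goes in short steps, Python scripts to look and compute and a tool call to move; the robot and the scene stay as the last step left them, time stands still between calls to the robot, and variables do not carry over. Pictures are saved under pics/ and viewed, at most 14 in all, crops included, and the job is handed in when it is done.

Besides the shell and the picture viewer there is one more tool, called after "Call:" by a JSON object that holds its "op" and its "data". move_arm: Moves the arm, as the interface text tells. Its arguments: {"type":"object","properties":{"motion":{"type":"array","items":{"type":"array","items":{"type":"array","items":{"type":"number"}}}},"newtons":{"type":"number"}},"required":["motion"]}

```bash
mkdir -p pics; cat > h.py <<'E'
import numpy as np, cv2
from bench import env
def px2w(cam,uv,depth):
    i=env.camera_info(cam);K=np.array(i["intrinsics"],float);d=np.array(i["dist"],float);T=np.array(i["extrinsics"],float)
    uv=np.array(uv,float).reshape(-1,1,2);n=cv2.undistortPoints(uv,K,d).reshape(-1,2)
    depth=np.asarray(depth,float).reshape(-1)
    p=np.c_[n[:,0]*depth,-n[:,1]*depth,-depth]
    return p@T[:3,:3].T+T[:3,3]
def px_at_z(cam,uv,z):
    a=px2w(cam,uv,np.full(len(np.array(uv).reshape(-1,2)),1.));T=np.array(env.camera_info(cam)["extrinsics"],float);o=T[:3,3]
    d=a-o;return o+d*((z-o[2])/d[:,2:3])
def cloud(cam,dep):
    v,u=np.nonzero(dep>0);return px2w(cam,np.c_[u,v],dep[v,u]),u,v
def save(name,img):
    cv2.imwrite("pics/"+name,cv2.cvtColor(img,cv2.COLOR_RGB2BGR))
E
python3 - <<'E'
from h import *
s=env.sense();print({k:np.round(v,3).tolist() for k,v in s.items()},env.grip_depth)
t,dt=env.read_camera("top");sd,ds=env.read_camera("side")
np.savez("a.npz",t=t,dt=dt,sd=sd,ds=ds)
save("both.png",cv2.resize(np.vstack([t,sd]),(600,900))[:,:] ) if 0 else (save("top0.png",t),save("side0.png",sd))
for c in("top","side"):
    print(c,np.round(env.camera_info(c)["extrinsics"],2).tolist())
    for n in("kit_box","kit_lid_handle","desk_tray","speaker_right"):
        r=env.regions_of(c,n);m=env.mark_of(c,n)
        d=dict(top=dt,side=ds)[c]
        for x in m[:1]:
            u=x["centre"];z={"kit_lid_handle":109,"desk_tray":4}.get(n,0)
            print(n,np.round(u,1),round(x["conf"],2),px_at_z(c,u,z).round(0),[ (np.round(q["extent"]),round(q["conf"],2)) for q in r[:2]])
E
```

```text
{'time': 0.0, 'q': [1.021, 0.221, 1.528, -0.0, 1.395, -0.126], 'qd': [0.001, 0.0, -0.0, 0.0, 0.001, -0.0], 'joint_efforts': [-0.0, -49.461, -38.738, 0.07, 0.057, -0.0], 'eef_pos': [256.688, 569.197, 221.448], 'tool_rot': [0.21, 0.978, -0.001, -0.0], 'ft_force': [0.274, 0.099, 0.5], 'ft_torque': [-0.029, 0.06, 0.035], 'gripper_force': 0.0, 'gripper_width': 0.998} 18.700000000000003
top [[-0.01, 0.99, -0.12, 399.7], [-1.0, -0.02, -0.02, -66.17], [-0.02, 0.12, 0.99, 1195.07], [0.0, 0.0, 0.0, 1.0]]
kit_box [286.3 209.6] 0.7 [[ 511. -126.    0.]] [(array([291., 209., 117.,  74.]), 0.86), (array([140., 260., 152.,  51.]), 0.41)]
kit_lid_handle [287.7 234.2] 0.8 [[ 431. -123.  109.]] [(array([289., 210., 123.,  78.]), 0.68)]
desk_tray [154.1 195.4] 0.64 [[561. 287.   4.]] [(array([154., 194., 119.,  69.]), 0.79), (array([291., 268.,  23.,  22.]), 0.46)]
speaker_right [390.5 194.4] 0.86 [[ 554. -450.    0.]] [(array([402., 192.,  44.,  35.]), 0.92), (array([290., 209., 117.,  78.]), 0.41)]
side [[-1.0, 0.0, 0.02, 562.45], [0.02, -0.42, 0.91, 1405.41], [0.01, 0.91, 0.42, 795.93], [0.0, 0.0, 0.0, 1.0]]
kit_box [256.1 184.2] 0.43 [[ 513. -405.    0.]] [(array([259., 203.,  63.,  61.]), 0.74)]
kit_lid_handle [278.  189.7] 0.83 [[ 441. -108.  109.]] []
desk_tray [245.9 277.7] 0.75 [[559. 295.   4.]] [(array([239., 279.,  78.,  72.]), 0.97)]
speaker_right [248.6 175.4] 0.76 [[ 546. -505.    0.]] [(array([248., 158.,  16.,  34.]), 0.79)]
```

View pics/top0.png

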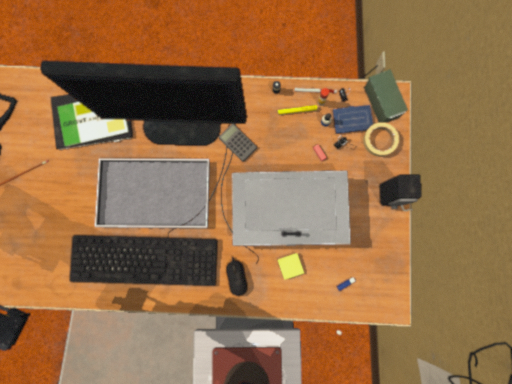

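View pics/side0.png

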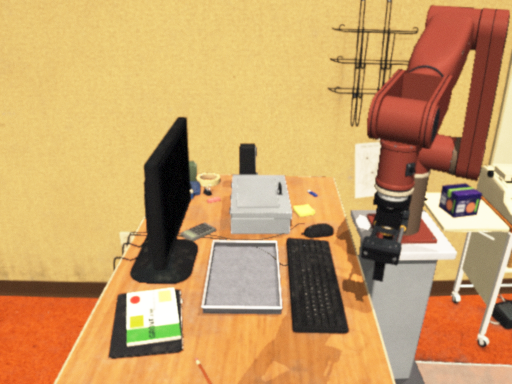

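```bash
cat >> h.py <<'E'
def rect(P):
    (c,s,a)=cv2.minAreaRect(P[:,:2].astype(np.float32));return np.round(c,1),np.round(s,1),round(a,2)
E
python3 - <<'E'
from h import *
a=np.load("a.npz");P,u,v=cloud("top",a["dt"])
def sel(x0,x1,y0,y1,z0,z1): 
    Q=P[(P[:,0]>x0)&(P[:,0]<x1)&(P[:,1]>y0)&(P[:,1]<y1)&(P[:,2]>z0)&(P[:,2]<z1)];return Q
L=sel(350,680,-330,80,75,97);print("lid",len(L),rect(L),np.median(L[:,2]))
H=sel(350,680,-330,80,105,130);print("handle",len(H),H.mean(0),rect(H))
S=sel(480,650,-560,-380,150,190);print("spk",len(S),rect(S),np.median(S[:,2]))
T=sel(430,690,90,490,15,45);print("tray rim",len(T),rect(T))
D=sel(300,400,-100,80,-20,20);print("desk",np.median(D[:,2]))
print(env.camera_info("top")["intrinsics"])
E
```

```text
lid 8399 (array([ 508.6, -132.8]), array([215.2, 336.4]), 0.14) 87.78220170991085
handle 53 [ 434.31390782 -132.78960805  117.8503561 ] (array([ 434.3, -133.3]), array([47.6,  5.8]), 89.23)
spk 1114 (array([ 565. , -487.7]), array([169.7, 144.3]), 0.07) 164.80397350134763
tray rim 975 (array([551. , 300.6]), array([371.3, 249.7]), 88.44)
desk -0.24118879440538876
[[384.88660436   0.         260.38826076]
 [  0.         384.88660436 199.71020733]
 [  0.           0.           1.        ]]
```

The top view shows the box lid at px (291,208) with the handle at (295,234). The tray is at (154,193) and the speaker at (402,191), and the monitor stands behind the tray. The side view agrees. I'll refine the tray, speaker and monitor next.

```bash
python3 - <<'E'
from h import *
a=np.load("a.npz")
for c,k in(("top","dt"),("side","ds")):
    dep=a[k]
    P,u,v=cloud(c,dep)
    for n,lo,hi in(("speaker_right",150,180),("speaker_right",20,150),("desk_tray",14,40),("desk_tray",-5,12)):
        r=env.regions_of(c,n)
        if not r: continue
        m=r[0]["mask"][v,u]&(P[:,2]>lo)&(P[:,2]<hi);Q=P[m]
        if len(Q)>20: print(c,n,lo,hi,len(Q),rect(Q),np.percentile(Q,[3,50,97],axis=0).round(0).tolist())
    Q=P[(P[:,2]>150)&(P[:,0]>560)&(P[:,0]<1000)&(P[:,1]>-350)&(P[:,1]<600)]
    if len(Q):print(c,"monitor",np.percentile(Q,[.5,5,50,99],axis=0).round(0).tolist())
# colour-based tray corners in image
E
python3 - <<'E'
import sys;sys.path.insert(0,'.')
from h import *
a=np.load("a.npz")
t=cv2.cvtColor(a["t"],cv2.COLOR_RGB2BGR)
cv2.imwrite("pics/crop0.png",np.hstack([cv2.resize(t[145:240,85:225],None,fx=2.8,fy=2.8,interpolation=2),cv2.resize(t[145:240,340:430],None,fx=2.8,fy=2.8,interpolation=2)]))
E
```

```text
top speaker_right 150 180 655 (array([ 552.4, -447.4]), array([63.9, 70.4]), 89.42) [[520.0, -475.0, 154.0], [552.0, -445.0, 164.0], [585.0, -417.0, 168.0]]
top speaker_right 20 150 475 (array([ 542. , -429.6]), array([92.2, 44. ]), 34.46) [[516.0, -464.0, 25.0], [542.0, -416.0, 90.0], [584.0, -414.0, 146.0]]
top desk_tray 14 40 758 (array([569.2, 287. ]), array([345., 213.]), 88.51) [[462.0, 115.0, 16.0], [576.0, 321.0, 24.0], [675.0, 458.0, 28.0]]
top desk_tray -5 12 6884 (array([573. , 292.1]), array([356.4, 222.1]), 88.26) [[474.0, 131.0, 1.0], [569.0, 288.0, 5.0], [666.0, 447.0, 10.0]]
top monitor [[750.0, -12.0, 152.0], [752.0, 7.0, 177.0], [764.0, 199.0, 353.0], [796.0, 408.0, 413.0]]
side speaker_right 150 180 133 (array([ 552. , -437.2]), array([75.8, 63.2]), 9.41) [[519.0, -465.0, 151.0], [554.0, -427.0, 166.0], [588.0, -411.0, 172.0]]
side speaker_right 20 150 414 (array([ 548.4, -421.7]), array([80.4, 40.5]), 12.09) [[518.0, -431.0, 44.0], [553.0, -420.0, 95.0], [588.0, -410.0, 147.0]]
side desk_tray 14 40 858 (array([567.7, 285. ]), array([349.4, 214.2]), 88.74) [[462.0, 114.0, 14.0], [572.0, 380.0, 23.0], [674.0, 458.0, 28.0]]
side desk_tray -5 12 4371 (array([568.2, 285.1]), array([346.9, 221.2]), 88.12) [[472.0, 123.0, 3.0], [568.0, 300.0, 6.0], [664.0, 453.0, 10.0]]
side monitor [[751.0, -3.0, 151.0], [753.0, 42.0, 167.0], [768.0, 322.0, 302.0], [823.0, 418.0, 413.0]]
```

View pics/crop0.png

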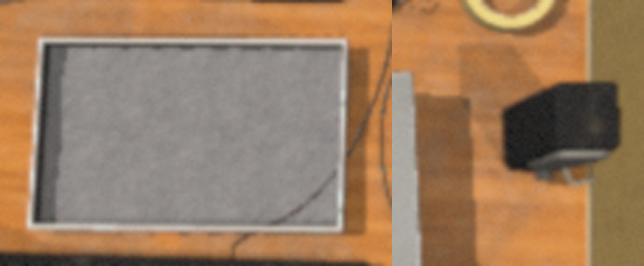

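Call:
{"op": "move_arm", "data": {"motion": [[[0,-3,2,0.1,0.0],[0.5,-4,1,0.1,0.0],[0.8,-4,0,0.1,0.0],[1,-4,0,0.124,0.0],[1,-4,0,0,0.0]]], "newtons": 30}}

```text
time: 1.72
eef_pos: [289.6, 379.7, 252.8]
tool_rot: [-0.002, 1.0, 0.0, 0.0]
ft_force: [1.3, -0.4, -0.6]
gripper_width: 0.704
gripper_force: 0.0
```

The tray is centred near (568,286) with yaw about -1.5°. The speaker's left face is at y≈-412, and everything else is square. Next: move above the handle.

Call:
{"op": "move_arm", "data": {"motion": [[[1.1,-3.9,0,0,-0.7],[1.1,-3.9,0,0,-0.7],[1.1,-3.9,0,0,-0.7],[1.1,-3.9,0,0,-0.7],[1.1,-3.9,0,0,-0.7]]]}}

```text
time: 2.13
eef_pos: [344.8, 184.4, 252.9]
tool_rot: [0.002, 1.0, 0.0, 0.001]
ft_force: [1.3, -0.0, -0.1]
gripper_width: 0.843
gripper_force: 0.0
```

Call:
{"op": "move_arm", "data": {"motion": [[[1.1,-3.9,0,0,-0.7],[1.1,-3.9,-1,0,-0.7],[1.1,-3.9,-1,0,-0.7],[1.1,-3.9,-1,0,-0.7],[1.1,-3.9,-1,0,-0.7]]]}}

```text
time: 2.55
eef_pos: [399.9, -10.8, 212.8]
tool_rot: [0.002, 1.0, -0.0, 0.001]
ft_force: [0.6, 0.5, -0.3]
gripper_width: 0.85
gripper_force: 0.0
```

Call:
{"op": "move_arm", "data": {"motion": [[[1.1,-3.9,-1,0,-0.7],[1.1,-3.9,-1,0,-0.7],[1.1,-3.9,-1,0,-0.7],[0,0,-1,0,-0.7],[0,0,0,0,-0.7]]]}}

```text
time: 2.97
eef_pos: [431.3, -126.6, 170.5]
tool_rot: [0.004, 1.0, 0.001, -0.002]
ft_force: [-0.6, -0.2, -0.8]
gripper_width: 0.849
gripper_force: 0.0
```

Call:
{"op": "move_arm", "data": {"motion": [[[0.2,-0.6,-2,0,-0.7],[0,0,-2,0,-0.7],[0,0,-2,0,-0.7],[0,0,-1.8,0,-0.7],[0,0,0,0,-0.7]]]}}

```text
time: 3.38
eef_pos: [432.0, -128.7, 91.7]
tool_rot: [0.001, 1.0, 0.002, -0.003]
ft_force: [-0.4, 0.7, -0.5]
gripper_width: 0.846
gripper_force: 0.0
```

Call:
{"op": "move_arm", "data": {"motion": [[[0,0,0,0,1],[0,0,0,0,1],[0,0,0,0,1],[0,0,0,0,1],[0,0,0,0,1]]], "newtons": 25}}

```text
time: 3.8
eef_pos: [435.7, -133.8, 96.3]
tool_rot: [0.002, 1.0, -0.003, 0.001]
ft_force: [0.7, -5.4, -2.5]
gripper_width: 0.579
gripper_force: 25.0
```

Call:
{"op": "move_arm", "data": {"motion": [[[0.64,0,1.94,0,1],[0.84,0,1.85,0,1],[1.04,0,1.75,0,1],[1.23,0,1.63,0,1],[1.4,0,1.48,0,1]]]}}

```text
time: 4.22
eef_pos: [485.1, -133.0, 182.8]
tool_rot: [0.002, 1.0, -0.001, -0.001]
ft_force: [-3.2, -5.1, -1.1]
gripper_width: 0.576
gripper_force: 25.0
```

Call:
{"op": "move_arm", "data": {"motion": [[[1.55,0,1.32,0,1],[1.69,0,1.14,0,1],[1.8,0,0.95,0,1],[1.9,0,0.74,0,1],[1.97,0,0.53,0,1]]]}}

```text
time: 4.63
eef_pos: [576.4, -133.1, 231.3]
tool_rot: [0.002, 1.0, -0.002, 0.001]
ft_force: [-2.5, -4.0, 3.1]
gripper_width: 0.571
gripper_force: 25.0
```

```bash
python3 - <<'E'
from h import *
s=env.sense();print(s["eef_pos"],s["ft_force"],s["gripper_width"])
t,d=env.read_camera("top");s,_=env.read_camera("side");save("top1.png",np.hstack([t[120:340,200:400],s[80:300,170:370]]).repeat(2,0).repeat(2,1))
E
```

```text
[ 576.39842841 -133.06196548  231.31455764] [-2.53310549 -4.00397717  3.10960759] 0.5706604983527732
```

View pics/top1.png

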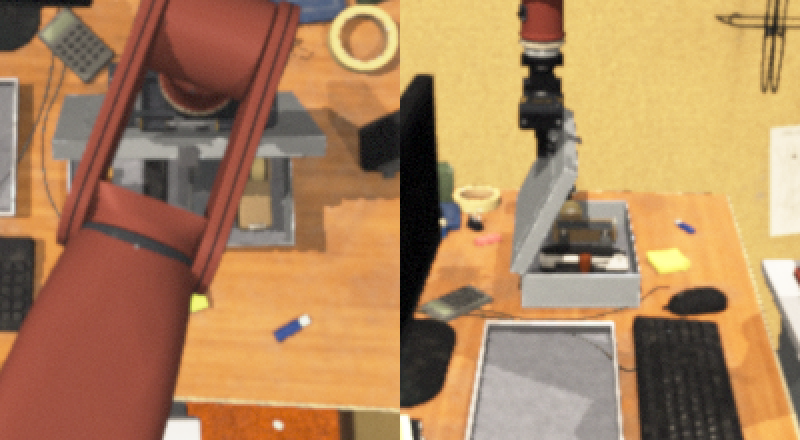

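The lid is about 60° open and follows the gripper; items are visible inside. I'll take it past balance, release, and lift away.

Call:
{"op": "move_arm", "data": {"motion": [[[2.01,0,0.31,0,1],[2.03,0,0.09,0,1],[2.03,0,-0.13,0,1],[2.0,0,-0.36,0,1],[1.95,0,-0.57,0,1]]]}}

```text
time: 5.15
eef_pos: [677.9, -133.1, 224.8]
tool_rot: [0.002, 1.0, -0.002, 0.003]
ft_force: [1.1, -3.7, 3.4]
gripper_width: 0.575
gripper_force: 25.0
```

Call:
{"op": "move_arm", "data": {"motion": [[[0.0,0,0,0,1],[0.0,0,0,0,1],[0.0,0,0,0,-0.7],[0.0,0,0,0,-0.7],[0.0,0,0,0,-0.7]]]}}

```text
time: 5.57
eef_pos: [675.2, -131.2, 221.5]
tool_rot: [0.002, 1.0, 0.0, -0.0]
ft_force: [0.4, 0.9, -0.3]
gripper_width: 0.717
gripper_force: 0.3
```

Call:
{"op": "move_arm", "data": {"motion": [[[0.0,0,0,0,-0.7],[0.4,0,1,0,-0.7],[0.4,0,2,0,-0.7],[0,0,3,0,-0.7],[0,0,3,0,-0.7]]]}}

```text
time: 5.98
eef_pos: [682.8, -131.1, 311.5]
tool_rot: [0.002, 1.0, 0.0, -0.001]
ft_force: [0.2, -0.1, 0.2]
gripper_width: 0.847
gripper_force: 0.0
```

Call:
{"op": "move_arm", "data": {"motion": [[[-3,3,0,0,-0.7],[-3,3,0,0,-0.7],[-3,3,0,0,-0.7],[-3,3,0,0,-0.7],[-3,3,0,0,-0.7]]]}}

```text
time: 6.4
eef_pos: [534.5, 17.0, 311.9]
tool_rot: [0.002, 1.0, 0.0, 0.0]
ft_force: [1.0, 0.7, 1.0]
gripper_width: 0.85
gripper_force: 0.0
```

Call:
{"op": "move_arm", "data": {"motion": [[[-1,4,0,0,-0.7],[-1,4,0,0,-0.7],[-1,4,0,0,-0.7],[-1,4,0,0,-0.7],[0,4,0,0,-0.7]]]}}

```text
time: 6.82
eef_pos: [494.4, 217.8, 312.8]
tool_rot: [0.002, 1.0, 0.0, 0.0]
ft_force: [1.3, 1.2, 0.5]
gripper_width: 0.848
gripper_force: 0.0
```

Call:
{"op": "move_arm", "data": {"motion": [[[0,4,0,0,-0.7],[0,4,0,0,-0.7],[0,4,0,0,-0.7],[0,4,0,0,-0.7],[0,4,0,0,-0.7]]]}}

```text
time: 7.23
eef_pos: [495.6, 418.0, 312.2]
tool_rot: [0.002, 1.0, 0.0, 0.0]
ft_force: [0.3, -0.5, 0.4]
gripper_width: 0.853
gripper_force: 0.0
```

```bash
cat > look.py <<'E'
from h import *
import sys
t,dt=env.read_camera("top");sd,ds=env.read_camera("side");np.savez("b.npz",t=t,dt=dt,sd=sd,ds=ds)
P,u,v=cloud("top",dt)
for n in("stapler_kit","hole_punch_kit","tape_dispenser_kit","rubber_stamp_kit"):
    r=env.regions_of("top",n);m=env.mark_of("top",n)
    for x in r[:2]:
        Q=P[x["mask"][v,u]&(P[:,2]>20)]
        print(n,round(x["conf"],2),np.round(x["extent"]),len(Q)>5 and (rect(Q),np.percentile(Q[:,2],[50,97]).round()))
    for x in m[:1]: print("   mark",np.round(x["centre"]),round(x["conf"],2),px_at_z("top",x["centre"],8).round(0))
E
python3 look.py; python3 - <<'E'
import sys;sys.path.insert(0,'.')
from h import *
a=np.load("b.npz");save("/../pics/x.png",a["t"]) if 0 else None
cv2.imwrite("pics/open.png",cv2.cvtColor(np.hstack([a["t"][130:270,210:360],a["sd"][120:260,200:320]]).repeat(3,0).repeat(3,1)[:,:800],cv2.COLOR_RGB2BGR))
print(env.sense()["eef_pos"],env.sense()["time"])
E
```

```text
stapler_kit 0.74 [279. 212.  15.  49.] ((array([502.3, -98. ]), array([ 33.7, 154.1]), 88.85), array([55., 60.]))
stapler_kit 0.38 [401. 190.  42.  36.] ((array([ 549. , -445.1]), array([68.7, 83.2]), 86.79), array([160., 168.]))
   mark [276. 211.] 0.94 [[507. -94.   8.]]
hole_punch_kit 0.88 [302. 212.  16.  39.] ((array([ 498.8, -171.9]), array([ 41.5, 110.1]), 88.26), array([67., 72.]))
hole_punch_kit 0.27 [294. 151. 140.  48.] ((array([ 653.8, -132. ]), array([ 88.7, 335.4]), 0.17), array([168., 274.]))
   mark [307. 215.] 0.87 [[ 491. -189.    8.]]
tape_dispenser_kit 0.83 [325. 211.  18.  42.] ((array([ 495.1, -244.7]), array([125.2,  51.8]), 1.47), array([37., 82.]))
   mark [329. 213.] 0.92 [[ 499. -256.    8.]]
rubber_stamp_kit 0.67 [253. 212.   8.  21.] ((array([502.9, -20.6]), array([20.8, 55.4]), 87.78), array([28., 81.]))
   mark [253. 209.] 0.54 [[513. -22.   8.]]
[496.58269065 414.64344997 312.09583465] 7.7333
```

View pics/open.png

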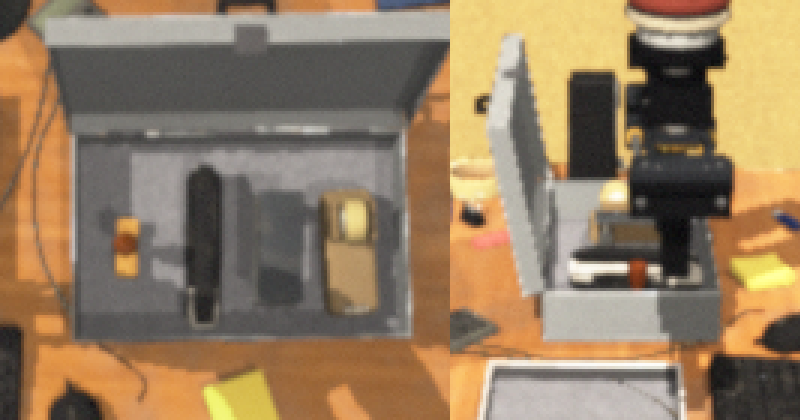

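The lid rests on its stop, with the stamp, stapler, punch and tape dispenser in the box at y≈-22, -97, -171 and -244 and x≈499. The dispenser's roll is on the far side. Starting with the stamp.

Call:
{"op": "move_arm", "data": {"motion": [[[0,-4,-1,0,-0.1],[0,-4,-1,0,-0.1],[0,-4,-1,0,-0.1],[0,-4,-1,0,-0.1],[0.5,-4,-1,0,-0.1]]]}}

```text
time: 8.15
eef_pos: [500.3, 213.6, 261.5]
tool_rot: [0.002, 1.0, 0.0, 0.0]
ft_force: [0.8, -0.2, 1.3]
gripper_width: 0.585
gripper_force: 0.0
```

Call:
{"op": "move_arm", "data": {"motion": [[[0,-4,-1,0,-0.1],[0,-4,-1,0,-0.1],[0,-4,-1,0,-0.1],[0,-4,-1,0,-0.1],[0,-4,-1,0,-0.1]]]}}

```text
time: 8.57
eef_pos: [500.6, 13.3, 211.6]
tool_rot: [0.003, 1.0, -0.0, 0.001]
ft_force: [1.0, -0.2, -0.2]
gripper_width: 0.551
gripper_force: 0.0
```

Call:
{"op": "move_arm", "data": {"motion": [[[0,-3.9,-1,0,-0.1],[0,0,-3,0,-0.1],[0,0,-3,0,-0.1],[0,0,-3,0,-0.1],[0,0,0,0,-0.1]]]}}

```text
time: 8.98
eef_pos: [496.3, -23.5, 105.8]
tool_rot: [0.003, 1.0, 0.001, -0.005]
ft_force: [-1.2, 1.1, -1.4]
gripper_width: 0.55
gripper_force: 0.0
```

```bash
python3 - <<'E'
from h import *
a=np.load("b.npz");P,u,v=cloud("top",a["dt"])
for n,y,z0,z1 in(("stamp",-22,50,95),("stapler",-97,45,70),("punch",-171,60,85),("cheeks",-244,50,95),("tapebase",-244,30,50)):
    Q=P[(abs(P[:,1]-y)<33)&(P[:,0]>412)&(P[:,0]<588)&(P[:,2]>z0)&(P[:,2]<z1)]
    print(n,len(Q),np.median(Q,0).round(1),rect(Q),np.percentile(Q[:,2],95).round())
E
```

```text
stamp 55 [501.1 -19.7  77.6] (array([502.5, -20.7]), array([20.7, 20.9]), 86.75) 82.0
stapler 354 [503.1 -98.5  55.2] (array([ 503.2, -100.1]), array([ 26.7, 156. ]), 86.68) 60.0
punch 535 [ 496.9 -172.7   67.5] (array([ 498.7, -172.1]), array([ 41.2, 110.3]), 87.8) 72.0
cheeks 198 [ 522.4 -242.2   69.9] (array([ 522.9, -244.6]), array([42.4, 43.6]), 2.59) 83.0
tapebase 483 [ 477.7 -242.9   35.9] (array([ 495.7, -244.8]), array([124.6,  49.6]), 2.4) 42.0
```

Call:
{"op": "move_arm", "data": {"motion": [[[0.3,0.1,-2,0,-0.1],[0,0,-2,0,-0.1],[0,0,-2.1,0,-0.1],[0,0,0,0,-0.1],[0,0,0,0,1]]], "newtons": 20}}

```text
time: 9.4
eef_pos: [503.8, -22.3, 51.1]
tool_rot: [0.002, 1.0, 0.0, -0.001]
ft_force: [0.5, 0.7, 1.2]
gripper_width: 0.522
gripper_force: 0.0
```

Call:
{"op": "move_arm", "data": {"motion": [[[0,0,0,0,1],[0,0,0,0,1],[0,0,0,0,1],[0,0,0,0,1],[0,0,0.5,0,1]]]}}

```text
time: 9.82
eef_pos: [504.0, -22.1, 55.6]
tool_rot: [0.002, 1.0, 0.0, -0.0]
ft_force: [0.1, 0.2, -0.4]
gripper_width: 0.266
gripper_force: 20.0
```

Call:
{"op": "move_arm", "data": {"motion": [[[0,0,1.5,0,1],[0,0,2,0,1],[0,0,2,0,1],[0,0,2,0,1],[0,0,0.5,0,1]]]}}

```text
time: 10.23
eef_pos: [506.2, -22.6, 139.3]
tool_rot: [0.002, 1.0, -0.001, 0.003]
ft_force: [0.4, -0.5, 0.6]
gripper_width: 0.267
gripper_force: 20.0
```

Call:
{"op": "move_arm", "data": {"motion": [[[0,4,0,0,1],[0,4,0,0,1],[0.5,4,0,0,1],[1,3.9,0,0,1],[1,3.9,0,0,1]]]}}

```text
time: 10.65
eef_pos: [528.6, 177.6, 135.0]
tool_rot: [0.002, 1.0, -0.0, -0.0]
ft_force: [1.2, 0.3, -0.3]
gripper_width: 0.263
gripper_force: 20.0
```

Call:
{"op": "move_arm", "data": {"motion": [[[1,3.9,0,0,1],[1,3.9,0,0,1],[1,3.9,0,0,1],[1,3.9,0,0,1],[0,4,0,0,1]]]}}

```text
time: 11.07
eef_pos: [570.0, 373.4, 134.5]
tool_rot: [0.002, 1.0, -0.0, 0.0]
ft_force: [0.6, -0.6, -1.3]
gripper_width: 0.27
gripper_force: 20.0
```

Call:
{"op": "move_arm", "data": {"motion": [[[0,2.5,-1,0,1],[0,0,-2,0,1],[0,0,-2,0,1],[0,0,-2,0,1],[0,0,-1,0,1]]]}}

```text
time: 11.48
eef_pos: [566.8, 396.0, 51.1]
tool_rot: [0.002, 1.0, -0.001, -0.002]
ft_force: [-0.1, 0.2, -1.4]
gripper_width: 0.264
gripper_force: 20.0
```

Call:
{"op": "move_arm", "data": {"motion": [[[0,0,-0.3,0,1],[0,0,-0.2,0,1],[0,0,-0.2,0,1],[0,0,-0.1,0,1],[0,0,0,0,1]]]}}

```text
time: 11.9
eef_pos: [569.9, 397.1, 48.6]
tool_rot: [0.002, 1.0, 0.0, 0.001]
ft_force: [0.0, -0.5, -0.2]
gripper_width: 0.262
gripper_force: 20.0
```

```bash
python3 - <<'E'
from h import *
for i in range(3):
    s=env.sense();print(s["eef_pos"].round(1),s["ft_force"].round(1))
    sd,ds=env.read_camera("side")
save("st.png",sd[200:360,170:360].repeat(3,0).repeat(3,1))
E
```

```text
[569.9 397.1  48.6] [ 0.  -0.5 -0.2]
[569.9 397.   48.6] [ 0.5 -0.1 -0.5]
[569.7 397.1  48.5] [ 0.6 -0.3  0. ]
```

View pics/st.png

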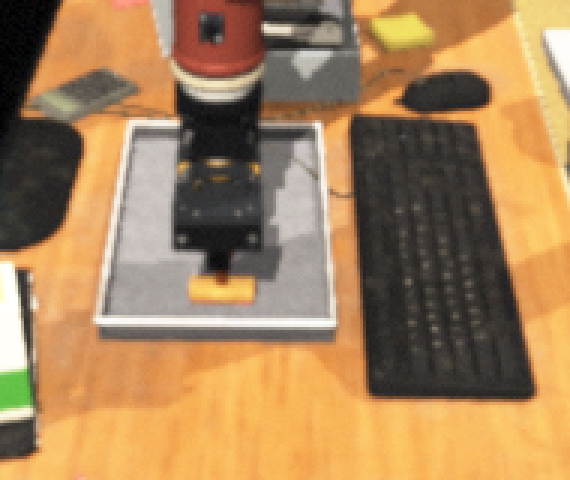

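Call:
{"op": "move_arm", "data": {"motion": [[[0,0,-0.2,0,1],[0,0,-0.1,0,1],[0,0,0,0,0.3],[0,0,0,0,-0.1],[0,0,0,0,-0.1]]]}}

```text
time: 12.47
eef_pos: [569.2, 396.9, 44.6]
tool_rot: [0.002, 1.0, 0.0, 0.0]
ft_force: [0.3, 0.4, -0.2]
gripper_width: 0.413
gripper_force: 0.0
```

Call:
{"op": "move_arm", "data": {"motion": [[[0,0,0,0,-0.1],[0,0,2,0,-0.1],[0,0,3,0,-0.1],[0,0,4,0,-0.1],[0,0,2,0,-0.1]]]}}

```text
time: 12.88
eef_pos: [570.5, 397.5, 158.7]
tool_rot: [0.002, 1.0, 0.001, 0.002]
ft_force: [1.2, -0.4, 1.4]
gripper_width: 0.551
gripper_force: 0.0
```

Call:
{"op": "move_arm", "data": {"motion": [[[-1,-4,0,0,-0.1],[-1,-4,0,0,-0.1],[-1,-4,0,0,-0.1],[-1,-4,0,0,-0.1],[-1,-4,0,0,-0.1]]]}}

```text
time: 13.3
eef_pos: [518.1, 195.2, 154.0]
tool_rot: [0.002, 1.0, -0.0, -0.0]
ft_force: [2.0, -1.1, 1.0]
gripper_width: 0.546
gripper_force: 0.0
```

Call:
{"op": "move_arm", "data": {"motion": [[[-1,-4,0,0,-0.1],[-0.7,-4,0,0,-0.1],[0,-4,0,0,-0.1],[0,-4,0,0,-0.1],[0,-4,0,0,-0.1]]]}}

```text
time: 13.72
eef_pos: [501.5, -5.0, 154.4]
tool_rot: [0.002, 1.0, -0.0, 0.0]
ft_force: [0.9, -0.3, -0.7]
gripper_width: 0.552
gripper_force: 0.0
```

Call:
{"op": "move_arm", "data": {"motion": [[[0,-4,0,0,-0.1],[0,-4,0,0,-0.1],[0,-1.6,0,0,-0.1],[0,0,-2,0,-0.1],[0,0,0,0,-0.1]]]}}

```text
time: 14.13
eef_pos: [500.1, -100.1, 131.5]
tool_rot: [0.004, 1.0, 0.001, -0.002]
ft_force: [-1.2, 0.5, -1.0]
gripper_width: 0.55
gripper_force: 0.0
```

```bash
python3 - <<'E'
from h import *
env.read_camera("side");s=env.sense();print(s["eef_pos"].round(1),s["ft_force"].round(1),s["gripper_width"])
r=env.regions_of("side","kit_box");print([(np.round(x["extent"]),x["conf"]) for x in r[:1]])
E
```

```text
[500.2 -99.2 132.4] [ 0.5  0.3 -0.7] 0.5478881439567586
[(array([247., 183.,  86., 102.]), 0.62)]
```

```bash
cat >> h.py <<'E'
def endchk(ds):
    P,u,v=cloud("side",ds);Q=P[(abs(P[:,1]-35)<90)&(P[:,2]>15)&(P[:,2]<55)&(P[:,0]>330)&(P[:,0]<700)]
    # left-end face: points with largest y cluster
    y=np.percentile(Q[:,1],90);F=Q[abs(Q[:,1]-y)<25];return y.round(1),np.percentile(F[:,0],[2,50,98]).round(1),np.polyfit(F[:,0],F[:,1],1)[0].round(3),len(F)
E
python3 - <<'E'
from h import *
print(endchk(np.load("b.npz")["ds"]),endchk(env.read_camera("side")[1]))
E
```

```text
(np.float64(119.6), array([336.6, 512.1, 661.1]), np.float64(0.017), 343) (np.float64(119.6), array([338.7, 518.6, 661.1]), np.float64(0.021), 335)
```

```bash
sed -i 's/abs(P\[:,1\]-35)<90/abs(P[:,1]-20)<70/' h.py; python3 - <<'E'
from h import *
print(endchk(np.load("b.npz")["ds"]),endchk(env.read_camera("side")[1]))
E
```

```text
(np.float64(35.0), array([334.4, 502.9, 610.4]), np.float64(-0.034), 668) (np.float64(36.0), array([336.4, 502.9, 610.4]), np.float64(-0.033), 665)
```

Call:
{"op": "move_arm", "data": {"motion": [[[0.2,0,-2,0,-0.1],[0,0,-2,0,-0.1],[0,0,-2,0,-0.1],[0,0,-2,0,-0.1],[0,0,-1.4,0,-0.1]]], "newtons": 40}}

```text
time: 14.75
eef_pos: [504.0, -98.1, 39.5]
tool_rot: [0.001, 1.0, 0.0, -0.0]
ft_force: [-0.1, -0.4, 0.0]
gripper_width: 0.548
gripper_force: 0.0
```

Call:
{"op": "move_arm", "data": {"motion": [[[0,0,0,0,-0.1],[0,0,0,0,1],[0,0,0,0,1],[0,0,0,0,1],[0,0,0,0,1]]]}}

```text
time: 15.17
eef_pos: [505.3, -99.4, 41.9]
tool_rot: [0.002, 1.0, -0.0, 0.001]
ft_force: [0.9, -0.3, 0.1]
gripper_width: 0.328
gripper_force: 0.0
```

Call:
{"op": "move_arm", "data": {"motion": [[[0,0,0.5,0,1],[0,0,2,0,1],[0,0,2,0,1],[0,0,2,0,1],[0,0,1.5,0,1]]]}}

```text
time: 15.58
eef_pos: [504.4, -99.3, 122.4]
tool_rot: [0.002, 1.0, -0.0, 0.001]
ft_force: [0.6, 0.2, -2.3]
gripper_width: 0.216
gripper_force: 39.9
```

```bash
python3 - <<'E'
from h import *
sd,ds=env.read_camera("side");s=env.sense();print(s["eef_pos"].round(1),s["ft_force"].round(1),s["gripper_width"],s["gripper_force"])
save("stp.png",sd[100:260,170:360].repeat(2,0).repeat(2,1))
E
```

```text
[ 506.3 -100.   125.4] [ 1.8 -0.2 -1. ] 0.22252950929047496 39.905231231823564
```

View pics/stp.png

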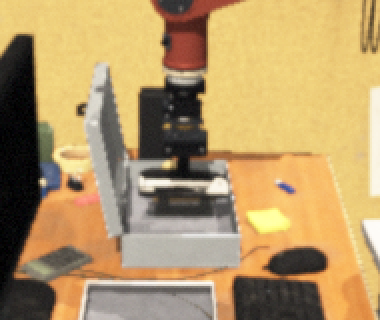

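```bash
python3 - <<'E'
from h import *
sd,ds=env.read_camera("side");P,u,v=cloud("side",ds)
for r in env.regions_of("side","stapler_kit")[:1]:
    Q=P[r["mask"][v,u]];print(r["conf"],np.percentile(Q,[1,3,10,50,90,97,99],axis=0).round(0).tolist())
    top=Q[(abs(Q[:,0]-505)>45)&(abs(Q[:,1]+100)<25)];
    for lo,hi in((430,460),(550,590)):
        q=top[(top[:,0]>lo)&(top[:,0]<hi)];print(lo,len(q),len(q) and np.percentile(q[:,2],[2,50,98]).round(0))
E
```

```text
0.91 [[427.0, -112.0, 89.0], [431.0, -109.0, 91.0], [442.0, -103.0, 94.0], [511.0, -92.0, 111.0], [569.0, -83.0, 132.0], [580.0, -80.0, 137.0], [584.0, -78.0, 138.0]]
430 104 [ 91. 111. 131.]
550 139 [ 90. 113. 137.]
```

Call:
{"op": "move_arm", "data": {"motion": [[[0,4,0,0,1],[0,4,0,0,1],[0,4,0,0,1],[1,3.9,0,0,1],[1,3.9,0,0,1]]]}}

```text
time: 16.15
eef_pos: [522.4, 100.5, 118.6]
tool_rot: [0.002, 1.0, -0.0, -0.001]
ft_force: [1.8, 0.6, -2.9]
gripper_width: 0.226
gripper_force: 39.9
```

Call:
{"op": "move_arm", "data": {"motion": [[[1,3.9,0,0,1],[1,3.9,0,0,1],[1,3.9,0,0,1],[1,3.9,0,0,1],[0.2,3.9,0,0,1]]]}}

```text
time: 16.57
eef_pos: [566.0, 295.3, 118.2]
tool_rot: [0.002, 1.0, -0.0, -0.001]
ft_force: [0.9, -0.0, -2.0]
gripper_width: 0.222
gripper_force: 39.9
```

Call:
{"op": "move_arm", "data": {"motion": [[[0,3,-1,0,1],[0,0,-2,0,1],[0,0,-2,0,1],[0,0,-1.5,0,1],[0,0,-0.5,0,1]]]}}

```text
time: 16.98
eef_pos: [563.3, 322.7, 45.8]
tool_rot: [0.002, 1.0, -0.001, -0.003]
ft_force: [-1.6, -0.9, -1.0]
gripper_width: 0.022
gripper_force: 0.0
```

```bash
cat > obj.py <<'E'
from h import *
import sys
n=sys.argv[1]
sd,ds=env.read_camera("side");sd,ds=env.read_camera("side");P,u,v=cloud("side",ds);s=env.sense();print(s["eef_pos"].round(1),s["ft_force"].round(1),round(s["gripper_width"]*87,1))
for r in env.regions_of("side",n)[:1]:
    Q=P[r["mask"][v,u]];print(round(r["conf"],2),np.percentile(Q,[1,5,50,95,99],axis=0).round(0).tolist())
E
python3 obj.py stapler_kit
```

```text
[564.7 322.8  48.2] [ 0.2 -0.2  1. ] 0.6
0.81 [[484.0, 297.0, 8.0], [492.0, 304.0, 11.0], [562.0, 339.0, 29.0], [636.0, 350.0, 44.0], [644.0, 354.0, 46.0]]
```

The grip slackened on the way down and the gripper is now empty, so I'm checking where the stapler landed.

Call:
{"op": "move_arm", "data": {"motion": [[[0,0,3,0,1],[0,0,4,0,1],[-1,0,4,0,1],[-3,-2.5,2,0,1],[-3,-2.5,0,0,1]]]}}

```text
time: 17.55
eef_pos: [502.2, 276.6, 188.3]
tool_rot: [0.002, 1.0, 0.003, 0.007]
ft_force: [0.9, -0.5, 0.6]
gripper_width: 0.008
gripper_force: 0.0
```

Call:
{"op": "move_arm", "data": {"motion": [[[-3,-2.5,0,0,-0.1],[-3,-2.5,0,0,-0.1],[-2.5,-4,0,0,-0.1],[-2,-4,0,0,-0.1],[0,-4,0,0,-0.1]]]}}

```text
time: 17.97
eef_pos: [394.6, 111.9, 180.6]
tool_rot: [0.001, 1.0, 0.0, 0.001]
ft_force: [0.2, -0.2, 0.3]
gripper_width: 0.295
gripper_force: 0.0
```

Call:
{"op": "move_arm", "data": {"motion": [[[0,-4,0,0,-0.1],[0,-4,0,0,-0.1],[0,-4,0,0,-0.1],[0,-3,0,0,-0.1],[0,0,0,0,-0.1]]]}}

```text
time: 18.38
eef_pos: [397.8, -42.8, 181.6]
tool_rot: [0.005, 1.0, -0.002, 0.002]
ft_force: [-0.2, 0.5, 0.3]
gripper_width: 0.539
gripper_force: 0.0
```

```bash
python3 - <<'E'
from h import *
sd,ds=env.read_camera("side");t,dt=env.read_camera("top")
print(env.sense()["eef_pos"])
save("drop.png",np.hstack([t[140:250,85:225].repeat(3,0).repeat(3,1),cv2.resize(sd[230:330,190:300],(363,330))]))
P,u,v=cloud("top",dt)
for n in("stapler_kit","rubber_stamp_kit"):
  for r in env.regions_of("top",n)[:1]:
    Q=P[r["mask"][v,u]&(P[:,2]>14)];print(n,r["conf"],rect(Q),np.percentile(Q[:,2],[5,50,95]).round())
E
```

```text
[397.53518566 -38.91716771 180.93538736]
stapler_kit 0.59 (array([567.2, 317.9]), array([162.2,  49.3]), 5.82) [22. 29. 44.]
```

View pics/drop.png

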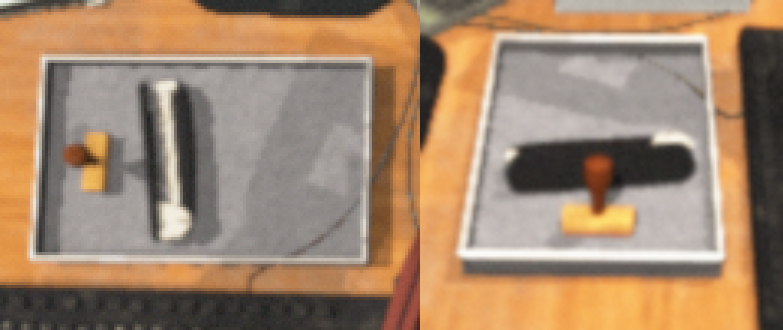

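The stapler lies on its side, underside facing +y. I'll right it in these steps:

1. Lift its near end between pads closing along y, so it pivots to standing.
2. Regrip across its width.
3. Lay it down onto its base.

Call:
{"op": "move_arm", "data": {"motion": [[[1,3.5,0,0,-0.75],[1,3.5,0,0,-0.75],[1,3.5,0,0,-0.75],[1,3.5,0,0,-0.75],[1,3.5,0,0,-0.75]]], "newtons": 20}}

```text
time: 19.0
eef_pos: [446.7, 141.0, 179.9]
tool_rot: [0.001, 1.0, 0.0, 0.0]
ft_force: [0.2, -1.2, -0.1]
gripper_width: 0.824
gripper_force: 0.0
```

Call:
{"op": "move_arm", "data": {"motion": [[[1,3.5,0,0.1,-0.75],[1,3.5,0,0,-0.75],[1,3.5,-1,0,-0.75],[1.1,3.5,-2,0,-0.75],[1.2,3.5,-3,0,-0.75]]]}}

```text
time: 19.42
eef_pos: [499.1, 313.3, 125.1]
tool_rot: [-0.05, 0.999, 0.001, 0.003]
ft_force: [1.3, 0.3, 0.3]
gripper_width: 0.871
gripper_force: 0.0
```

```bash
python3 - <<'E'
from h import *
env.read_camera("side");env.read_camera("side");s=env.sense();print(s["eef_pos"].round(1),s["tool_rot"].round(3),s["gripper_width"])
P=np.arange(.146,1.7175,1.571/15);R=15.2
x=-R*np.cos(P);z=R*np.sin(P);d=np.c_[np.diff(x)*.995,np.diff(x)*.1,np.diff(z)].round(2);print(d.tolist(),d.sum(0))
t,dt=env.read_camera("top")
E
```

```text
[494.1 312.2 116.2] [-0.051  0.999 -0.001 -0.005] 0.8757631862292097
[[0.31, 0.03, 1.56], [0.47, 0.05, 1.52], [0.63, 0.06, 1.46], [0.78, 0.08, 1.39], [0.92, 0.09, 1.3], [1.05, 0.11, 1.19], [1.16, 0.12, 1.08], [1.27, 0.13, 0.95], [1.36, 0.14, 0.81], [1.44, 0.14, 0.66], [1.5, 0.15, 0.51], [1.54, 0.16, 0.35], [1.57, 0.16, 0.18], [1.58, 0.16, 0.02], [1.58, 0.16, -0.15]] [17.16  1.74 12.83]
```

Call:
{"op": "move_arm", "data": {"motion": [[[0.6,0,-2.5,0,-0.75],[0,0,-3,0,-0.75],[0,0,-3,0,-0.75],[0,0,-2.3,0,-0.75],[0,0,0,0,-0.75]]]}}

```text
time: 19.98
eef_pos: [500.6, 306.7, 11.7]
tool_rot: [-0.048, 0.999, -0.001, -0.003]
ft_force: [-1.3, -0.1, -0.5]
gripper_width: 0.874
gripper_force: 0.0
```

Call:
{"op": "move_arm", "data": {"motion": [[[0,0,0,0,1],[0,0,0,0,1],[0,0,0,0,1],[0,0,0,0,1],[0,0,0,0,1]]]}}

```text
time: 20.4
eef_pos: [505.8, 309.0, 17.4]
tool_rot: [-0.048, 0.999, 0.001, 0.002]
ft_force: [-0.3, 2.7, 2.8]
gripper_width: 0.583
gripper_force: 2.0
```

Call:
{"op": "move_arm", "data": {"motion": [[[0,0,0,0,1],[0,0,0,0,1],[0,0,0,0,1],[0,0,0,0,1],[0,0,0,0,1]]]}}

```text
time: 20.82
eef_pos: [505.7, 309.2, 17.0]
tool_rot: [-0.048, 0.999, 0.001, 0.001]
ft_force: [-1.5, 3.4, 6.9]
gripper_width: 0.484
gripper_force: 19.9
```

```bash
python3 obj.py stapler_kit
```

```text
[505.7 309.2  17. ] [-1.3  2.8  7.1] 42.2
0.56 [[487.0, 299.0, 6.0], [521.0, 304.0, 10.0], [591.0, 338.0, 28.0], [639.0, 353.0, 44.0], [645.0, 356.0, 46.0]]
```

Call:
{"op": "move_arm", "data": {"motion": [[[0.31,0.03,1.5,0,1],[0.47,0.05,1.5,0,1],[0.63,0.06,1.4,0,1],[0.78,0.08,1.4,0,1],[0,0,0,0,1]]], "newtons": 20}}

```text
time: 21.38
eef_pos: [529.0, 310.6, 76.1]
tool_rot: [-0.048, 0.999, 0.001, 0.002]
ft_force: [0.8, 1.2, -1.5]
gripper_width: 0.476
gripper_force: 19.7
```

```bash
python3 obj.py stapler_kit; python3 - <<'E'
from h import *
sd,_=env.read_camera("side");save("arc.png",sd[160:330,170:330].repeat(3,0).repeat(3,1))
E
```

```text
[526.3 309.9  73. ] [-0.1  0.9 -2.5] 41.3
0.64 [[510.0, 225.0, 5.0], [539.0, 302.0, 16.0], [596.0, 338.0, 53.0], [649.0, 352.0, 86.0], [657.0, 356.0, 93.0]]
```

View pics/arc.png

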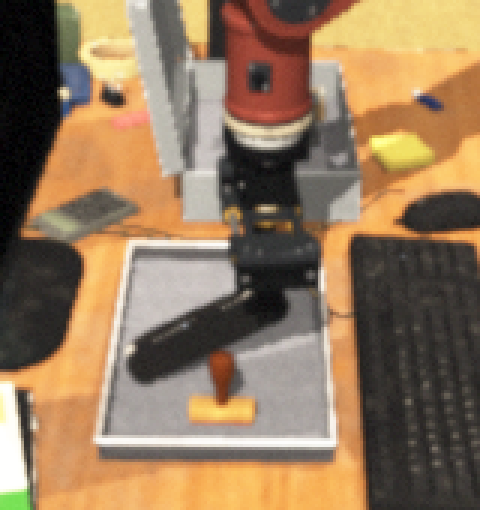

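It pivots as planned, with the black underside facing +y. Continuing the arc to upright.

Call:
{"op": "move_arm", "data": {"motion": [[[0.92,0.09,1.3,0,1],[1.05,0.11,1.2,0,1],[1.16,0.12,1.1,0,1],[1.27,0.13,0.95,0,1],[1.36,0.14,0.8,0,1]]]}}

```text
time: 22.0
eef_pos: [581.2, 315.8, 126.3]
tool_rot: [-0.048, 0.999, -0.001, -0.003]
ft_force: [-13.4, -4.2, 13.1]
gripper_width: 0.474
gripper_force: 20.8
```

Call:
{"op": "move_arm", "data": {"motion": [[[1.44,0.14,0.7,0,1],[1.5,0.15,0.5,0,1],[1.54,0.16,0.35,0,1],[1.57,0.16,0.2,0,1],[0,0,0,0,1]]]}}

```text
time: 22.42
eef_pos: [648.9, 321.6, 150.8]
tool_rot: [-0.047, 0.999, 0.0, 0.004]
ft_force: [-5.1, -6.4, 26.5]
gripper_width: 0.484
gripper_force: 21.1
```

```bash
python3 obj.py stapler_kit; python3 - <<'E'
from h import *
sd,_=env.read_camera("side");save("arc2.png",sd[130:330,170:330].repeat(3,0).repeat(3,1))
E
```

```text
[647.2 321.5 150.5] [-6.9 -5.7 24.5] 42.3
0.71 [[627.0, 336.0, 23.0], [631.0, 339.0, 31.0], [652.0, 348.0, 93.0], [671.0, 356.0, 155.0], [674.0, 358.0, 174.0]]
```

View pics/arc2.png

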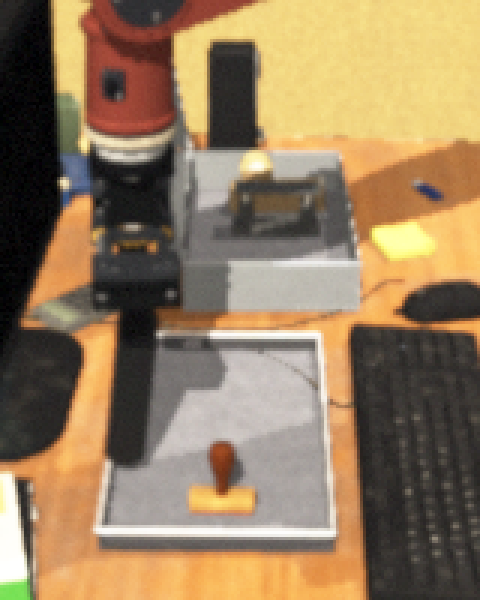

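It is upright and clear of the floor, with its foot on the far tray rim. I'll lift it off, move it to free tray space, and set it down.

Call:
{"op": "move_arm", "data": {"motion": [[[0,0,2,0,1],[0,0,2,0,1],[-1,-1,0,-0.05,1],[-1.5,-3,0,-0.05,1],[-1.5,-3,0,0,1]]]}}

```text
time: 23.03
eef_pos: [602.5, 252.2, 182.2]
tool_rot: [0.002, 1.0, -0.0, -0.001]
ft_force: [1.4, 0.2, -3.5]
gripper_width: 0.484
gripper_force: 19.8
```

Call:
{"op": "move_arm", "data": {"motion": [[[-1.5,-3,0,0,1],[-1.5,-3,0,0,1],[-0.9,-2.5,0,0,1],[0,-1.4,-1,0,1],[0,0,-2,0,1]]]}}

```text
time: 23.45
eef_pos: [566.3, 150.6, 155.1]
tool_rot: [0.003, 1.0, -0.0, 0.002]
ft_force: [0.5, 1.3, -2.5]
gripper_width: 0.485
gripper_force: 19.8
```

```bash
python3 obj.py stapler_kit
```

```text
[562.3 152.3 149.3] [-1.3  0.9 -4. ] 41.9
0.75 [[430.0, -270.0, 12.0], [434.0, -259.0, 13.0], [486.0, -223.0, 29.0], [514.0, -215.0, 79.0], [515.0, -213.0, 83.0]]
```

```bash
cat > st.py <<'E'
from h import *
sd,ds=env.read_camera("side");P,u,v=cloud("side",ds);s=env.sense();p=s["eef_pos"];print(p.round(1),s["ft_force"].round(1),round(s["gripper_width"]*87,1))
Q=P[(abs(P[:,0]-p[0])<60)&(abs(P[:,1]-p[1])<60)&(P[:,2]>12)&(P[:,2]<p[2]-5)]
for z in range(10,150,20):
    q=Q[(Q[:,2]>=z)&(Q[:,2]<z+20)]
    if len(q)>5: print(z,len(q),np.percentile(q[:,0],[5,95]).round(),np.percentile(q[:,1],[5,50,95]).round(),q[:,2].min().round())
E
python3 st.py
```

```text
[564.4 153.5 152.5] [ 0.5  0.3 -2.2] 42.5
10 120 [509. 618.] [112. 119. 184.] 12.0
30 67 [559. 593.] [180. 184. 188.] 30.0
50 69 [559. 593.] [177. 182. 187.] 50.0
70 74 [556. 590.] [175. 180. 185.] 70.0
90 71 [553. 587.] [174. 178. 182.] 90.0
110 74 [550. 584.] [172. 176. 180.] 110.0
130 62 [547. 583.] [169. 174. 181.] 130.0
```

Call:
{"op": "move_arm", "data": {"motion": [[[0,0,-0.4,0,1],[0,0,-0.4,0,1],[0,0,-0.3,0,1],[0,0,-0.2,0,1],[0,0,-0.1,0,1]]]}}

```text
time: 24.07
eef_pos: [565.2, 153.5, 139.8]
tool_rot: [0.002, 1.0, -0.0, -0.0]
ft_force: [-1.0, 0.4, -3.1]
gripper_width: 0.486
gripper_force: 19.8
```

```bash
python3 st.py
```

```text
[565.2 153.4 139.8] [ 0.1  0.3 -2.9] 42.1
10 156 [509. 621.] [115. 120. 187.] 12.0
30 72 [560. 593.] [179. 183. 188.] 30.0
50 69 [559. 593.] [177. 181. 185.] 50.0
70 72 [556. 590.] [175. 179. 184.] 70.0
90 71 [553. 587.] [174. 177. 181.] 90.0
110 78 [550. 584.] [171. 176. 181.] 110.0
130 15 [549. 581.] [170. 174. 178.] 130.0
```

Call:
{"op": "move_arm", "data": {"motion": [[[0,0,-0.2,0,1],[0,0,-0.2,0,1],[0,0,-0.2,0,1],[0,0,-0.2,0,1],[0,0,0,0,1]]]}}

```text
time: 24.53
eef_pos: [568.6, 153.4, 136.5]
tool_rot: [0.002, 1.0, 0.0, 0.004]
ft_force: [-0.8, -1.2, 12.6]
gripper_width: 0.481
gripper_force: 20.5
```

Call:
{"op": "move_arm", "data": {"motion": [[[0.3,0,-0.1,0,1],[0.4,0,0,0,1],[0.4,0.2,0,0,1],[0.4,0.3,0,0,1],[0,0.3,0,0,1]]]}}

```text
time: 24.95
eef_pos: [584.5, 159.7, 136.2]
tool_rot: [0.002, 1.0, -0.001, 0.004]
ft_force: [-1.3, -7.6, 15.9]
gripper_width: 0.484
gripper_force: 20.9
```

```bash
python3 st.py
```

```text
[584.2 160.  136.2] [-2.4 -6.9 15.6] 42.2
10 164 [529. 638.] [114. 120. 189.] 12.0
30 65 [565. 600.] [180. 184. 188.] 30.0
50 70 [565. 599.] [178. 184. 188.] 50.0
70 66 [565. 599.] [179. 183. 187.] 70.0
90 75 [565. 599.] [177. 182. 186.] 90.0
110 67 [565. 599.] [177. 180. 186.] 111.0
130 7 [567. 596.] [177. 180. 181.] 130.0
```

Call:
{"op": "move_arm", "data": {"motion": [[[0,0.3,0.1,0,1],[0,0.2,0,0,1],[0,0,0,0,1],[0,0,0,0,-0.15],[0,0,0,0,-0.15]]]}}

```text
time: 25.42
eef_pos: [581.6, 166.1, 133.9]
tool_rot: [0.002, 1.0, 0.0, 0.002]
ft_force: [0.3, -1.7, 0.4]
gripper_width: 0.546
gripper_force: 0.2
```

```bash
python3 st.py
```

```text
[581.1 166.2 133.1] [ 1.2  0.  -0.1] 48.6
10 161 [529. 635.] [113. 120. 189.] 12.0
30 66 [566. 600.] [182. 187. 191.] 31.0
50 67 [565. 599.] [181. 186. 191.] 50.0
70 69 [565. 599.] [182. 185. 189.] 71.0
90 64 [565. 599.] [181. 185. 189.] 90.0
110 63 [565. 599.] [181. 184. 188.] 110.0
```

Call:
{"op": "move_arm", "data": {"motion": [[[0,0,0,0,-0.2],[0,0,0,0,-0.3],[0,0,0,0,-0.4],[0,0,0,0,-0.4],[0,0,0,0,-0.4]]]}}

```text
time: 25.88
eef_pos: [580.1, 166.3, 131.8]
tool_rot: [0.002, 1.0, -0.0, -0.0]
ft_force: [-0.2, -0.3, 0.5]
gripper_width: 0.689
gripper_force: 0.1
```

```bash
python3 st.py
```

```text
[580.2 166.3 131.9] [-1.3  0.2 -0.3] 60.4
10 159 [528. 634.] [113. 121. 189.] 12.0
30 71 [565. 600.] [181. 185. 191.] 30.0
50 71 [565. 599.] [179. 183. 188.] 51.0
70 68 [565. 599.] [177. 183. 186.] 71.0
90 66 [565. 599.] [176. 181. 184.] 90.0
110 51 [565. 599.] [175. 181. 184.] 110.0
```

Call:
{"op": "move_arm", "data": {"motion": [[[0,0.3,0,0,-0.4],[0,0.3,0,0,-0.4],[0,0.1,0,0,-0.4],[0,0,0,0,-0.4],[0,-0.3,0,0,-0.4]]]}}

```text
time: 26.35
eef_pos: [580.3, 170.7, 132.2]
tool_rot: [0.002, 1.0, 0.0, -0.0]
ft_force: [0.5, 0.1, -0.7]
gripper_width: 0.701
gripper_force: 0.1
```

```bash
python3 st.py; sleep 0; python3 st.py | tail -2
```

```text
[580.3 169.8 132.1] [-0.1 -1.  -0.2] 60.6
10 160 [529. 634.] [113. 120. 189.] 12.0
30 74 [565. 600.] [181. 186. 189.] 30.0
50 62 [565. 599.] [181. 184. 189.] 50.0
70 68 [565. 599.] [180. 184. 189.] 70.0
90 67 [566. 599.] [180. 184. 187.] 91.0
110 46 [565. 599.] [179. 183. 187.] 111.0
90 68 [565. 599.] [178. 182. 186.] 90.0
110 54 [565. 599.] [178. 183. 187.] 110.0
```

Call:
{"op": "move_arm", "data": {"motion": [[[0,-0.3,0,0,-0.6],[0,0,0,0,-0.8],[0,0,0,0,-1],[0,0,0,0,-1],[0,0,0,0,-1]]]}}

```text
time: 26.87
eef_pos: [580.4, 167.2, 132.2]
tool_rot: [0.002, 1.0, 0.0, 0.0]
ft_force: [0.5, -0.1, 0.2]
gripper_width: 0.964
gripper_force: 0.0
```

```bash
python3 st.py
```

```text
[580.4 167.2 132.3] [-0.5  0.4  0.5] 85.1
10 157 [528. 634.] [113. 120. 189.] 12.0
30 74 [565. 600.] [179. 184. 189.] 30.0
50 65 [565. 599.] [180. 184. 187.] 50.0
70 69 [565. 599.] [177. 182. 186.] 70.0
90 69 [565. 599.] [177. 181. 185.] 90.0
110 39 [565. 599.] [174. 179. 184.] 110.0
```

It stands by itself. I'll twist the open gripper a quarter turn around it, so the fingers straddle its width.

Call:
{"op": "move_arm", "data": {"motion": [[[0.1,-0.4,0,0,-1],[0,-0.4,0,-0.1,-1],[0,0,0,-0.12,-1],[0,0,0,-0.12,-1],[0,0,0,-0.12,-1]]], "newtons": 15}}

```text
time: 27.33
eef_pos: [581.4, 158.9, 132.2]
tool_rot: [0.233, 0.972, -0.0, 0.0]
ft_force: [0.6, 0.4, -0.2]
gripper_width: 0.997
gripper_force: 0.0
```

Call:
{"op": "move_arm", "data": {"motion": [[[0,0,0,-0.12,-1],[0,0,0,-0.12,-1],[0,0,0,-0.12,-1],[0,0,0,-0.12,-1],[0,0,0,-0.12,-1]]]}}

```text
time: 27.75
eef_pos: [581.4, 158.9, 132.2]
tool_rot: [0.51, 0.86, -0.0, 0.0]
ft_force: [-0.1, 0.1, -0.2]
gripper_width: 1.003
gripper_force: 0.0
```

Call:
{"op": "move_arm", "data": {"motion": [[[0,0,0,-0.12,-1],[0,0,0,-0.12,-1],[0,0,0,-0.12,-1],[0,0,0,-0.12,-1],[0,0,0,-0.031,-1]]]}}

```text
time: 28.17
eef_pos: [581.4, 159.0, 132.2]
tool_rot: [0.711, 0.703, -0.0, 0.0]
ft_force: [-0.1, -0.5, -0.7]
gripper_width: 0.998
gripper_force: 0.0
```

```bash
python3 st.py; python3 -c "
from h import *
s=env.sense();print(s['tool_rot'].round(3),s['q'].round(2))"
```

```text
[581.5 159.  132.2] [ 0.1 -0.3  0.8] 87.3
10 169 [529. 638.] [114. 121. 189.] 12.0
30 70 [565. 600.] [178. 184. 189.] 30.0
50 64 [565. 599.] [179. 183. 188.] 51.0
70 74 [565. 599.] [176. 182. 187.] 70.0
90 67 [565. 599.] [177. 180. 185.] 90.0
110 62 [565. 599.] [174. 178. 183.] 110.0
[0.71  0.704 0.    0.   ] [ 0.14  0.25  1.67 -0.    1.22  0.14]
```

Call:
{"op": "move_arm", "data": {"motion": [[[0,-0.8,0,0,-1],[0,-0.8,0,0,-1],[0,-0.8,0,0,-0.5],[0,-0.5,0,0,-0.2],[0,0,0,0,0.1]]]}}

```text
time: 28.63
eef_pos: [581.4, 128.6, 132.2]
tool_rot: [0.709, 0.705, -0.0, 0.0]
ft_force: [-0.5, -0.6, -0.1]
gripper_width: 0.854
gripper_force: 0.0
```

Call:
{"op": "move_arm", "data": {"motion": [[[0,0,0,0,1],[0,0,0,0,1],[0,0,0,0,1],[0,0,0,0,1],[0,0,0,0,1]]]}}

```text
time: 29.05
eef_pos: [581.3, 130.5, 132.2]
tool_rot: [0.708, 0.706, 0.0, -0.0]
ft_force: [0.3, -0.1, 0.3]
gripper_width: 0.479
gripper_force: 0.0
```

Call:
{"op": "move_arm", "data": {"motion": [[[0,0,0,0,1],[0,0,0,0,1],[0,0,0,0,1],[0,0,0,0,1],[0,0,0,0,1]]]}}

```text
time: 29.47
eef_pos: [581.2, 130.2, 132.1]
tool_rot: [0.709, 0.706, -0.0, -0.0]
ft_force: [-0.2, 0.2, 0.5]
gripper_width: 0.203
gripper_force: 14.1
```

```bash
python3 st.py; python3 - <<'E'
import numpy as np
R=np.hypot(47,147)/10;p0=np.arctan2(147,-47)
P=np.linspace(p0,p0-np.pi/2,15);d=np.c_[np.diff(R*np.cos(P)),np.diff(R*np.sin(P))].round(2);print(d.tolist(),d.sum(0))
E
```

```text
[581.3 130.2 132.2] [-0.6 -0.7  0.1] 17.6
10 163 [529. 637.] [113. 120. 188.] 12.0
30 65 [565. 600.] [180. 184. 189.] 30.0
50 71 [565. 599.] [180. 183. 188.] 50.0
70 68 [565. 599.] [177. 182. 186.] 71.0
90 71 [565. 599.] [177. 180. 186.] 90.0
110 58 [565. 599.] [175. 179. 183.] 111.0
[[1.68, 0.43], [1.71, 0.24], [1.73, 0.05], [1.72, -0.14], [1.7, -0.34], [1.65, -0.52], [1.58, -0.71], [1.49, -0.88], [1.38, -1.04], [1.26, -1.19], [1.12, -1.32], [0.96, -1.44], [0.8, -1.54], [0.62, -1.62]] [ 19.4  -10.02]
```

Gripped across the arm. Now laying it down over its bottom edge towards +y.

Call:
{"op": "move_arm", "data": {"motion": [[[0,1.68,0.45,0,1],[0,1.7,0.25,0,1],[0,1.7,0.1,0,1],[0,1.7,-0.1,0,1],[0,1.7,-0.3,0,1]]], "newtons": 15}}

```text
time: 29.93
eef_pos: [581.6, 215.7, 136.5]
tool_rot: [0.709, 0.706, 0.0, 0.0]
ft_force: [0.6, -0.0, -1.7]
gripper_width: 0.188
gripper_force: 14.8
```

```bash
python3 st.py;python3 - <<'E'
from h import *
sd,_=env.read_camera("side");save("lay.png",sd[130:330,190:330].repeat(3,0).repeat(3,1))
E
```

```text
[580.8 218.8 135.6] [-1.3  2.9  2.6] 15.7
10 31 [565. 596.] [191. 196. 202.] 13.0
30 40 [565. 599.] [201. 208. 213.] 30.0
50 40 [565. 599.] [214. 220. 226.] 50.0
70 44 [565. 598.] [228. 233. 240.] 70.0
90 47 [565. 600.] [239. 246. 252.] 91.0
110 51 [565. 600.] [252. 259. 264.] 110.0
```

View pics/lay.png

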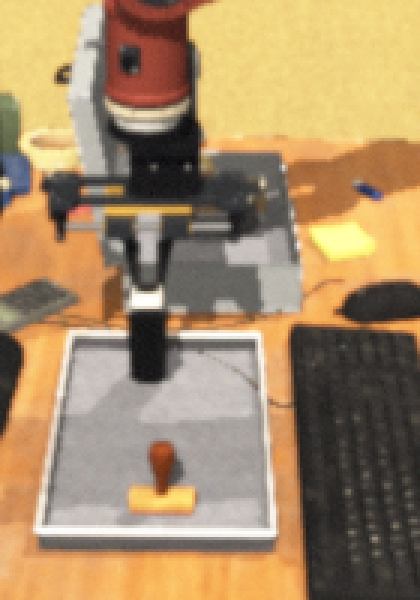

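Call:
{"op": "move_arm", "data": {"motion": [[[0,1.65,-0.52,0,1],[0,1.58,-0.7,0,1],[0,1.5,-0.88,0,1],[0,1.38,-1.04,0,1],[0,1.26,-1.2,0,1]]]}}

```text
time: 30.45
eef_pos: [581.3, 290.0, 91.8]
tool_rot: [0.709, 0.706, 0.0, -0.0]
ft_force: [0.4, -0.2, -0.6]
gripper_width: 0.071
gripper_force: 0.0
```

Call:
{"op": "move_arm", "data": {"motion": [[[0,1.12,-1.3,0,1],[0,0.96,-1.4,0,1],[0,0.8,-1.5,0,1],[0,0.6,-0.8,0,1],[0,0,0,0,1]]]}}

```text
time: 30.87
eef_pos: [583.3, 321.8, 48.4]
tool_rot: [0.708, 0.706, -0.001, 0.003]
ft_force: [-11.6, -17.8, 35.8]
gripper_width: 0.009
gripper_force: 17.1
```

```bash
python3 obj.py stapler_kit
```

```text
[583.3 321.8  48.4] [-11.1 -14.8  33.9] 0.6
0.55 [[559.0, 218.0, 4.0], [562.0, 231.0, 6.0], [582.0, 331.0, 18.0], [599.0, 356.0, 59.0], [601.0, 394.0, 75.0]]
```

It slipped out near the end and the closed fingers now press on top of it; backing off at once.

Call:
{"op": "move_arm", "data": {"motion": [[[0,0,1,0,1],[0,0,2,0,1],[0,0,4,0,1],[-2,-2,4,0,0.5],[-4,-2,2,0,0]]]}}

```text
time: 31.43
eef_pos: [534.3, 290.6, 168.2]
tool_rot: [0.709, 0.706, 0.004, 0.002]
ft_force: [-0.2, -0.3, 1.7]
gripper_width: 0.088
gripper_force: 0.0
```

Call:
{"op": "move_arm", "data": {"motion": [[[-4,-2,0,0,0],[-4,-2,0,0,0],[-4,-2,0,0,0],[0,-4,0,0,0],[0,-4,0,0,0]]]}}

```text
time: 31.85
eef_pos: [416.2, 154.0, 163.0]
tool_rot: [0.707, 0.707, -0.0, -0.0]
ft_force: [1.6, -0.2, -0.3]
gripper_width: 0.441
gripper_force: 0.0
```

Call:
{"op": "move_arm", "data": {"motion": [[[0,-4,0,0,0],[0,-4,0,0,0],[0,-4,0,0,0],[0,-3,0,0,0],[0,0,0,0,0]]]}}

```text
time: 32.27
eef_pos: [418.7, -0.6, 163.6]
tool_rot: [0.71, 0.704, -0.001, 0.001]
ft_force: [-1.1, 1.1, 0.0]
gripper_width: 0.499
gripper_force: 0.0
```

```bash
python3 - <<'E'
from h import *
sd,ds=env.read_camera("side");t,dt=env.read_camera("top")
print(env.sense()["eef_pos"],endchk(ds))
save("drop2.png",np.hstack([t[140:250,85:225].repeat(3,0).repeat(3,1),cv2.resize(sd[220:330,190:300],(330,330))]))
P,u,v=cloud("top",dt)
for lo in(14,42):
  Q=P[(P[:,0]>475)&(P[:,0]<661)&(P[:,1]>128)&(P[:,1]<375)&(P[:,2]>lo)&(P[:,2]<110)];print(lo,len(Q),rect(Q),np.percentile(Q[:,2],[5,50,95]).round(),np.percentile(Q[:,0],[3,97]).round(),np.percentile(Q[:,1],[3,97]).round())
E
```

```text
[418.56218757   2.97783041 163.49492391] (np.float64(37.8), array([334.2, 499.4, 610.4]), np.float64(-0.032), 684)
14 504 (array([581.2, 273.8]), array([163.6,  35. ]), 89.31) [15. 48. 56.] [566. 595.] [194. 349.]
42 366 (array([579.8, 272.3]), array([159.2,  27.8]), 88.84) [43. 51. 56.] [572. 592.] [198. 344.]
```

View pics/drop2.png

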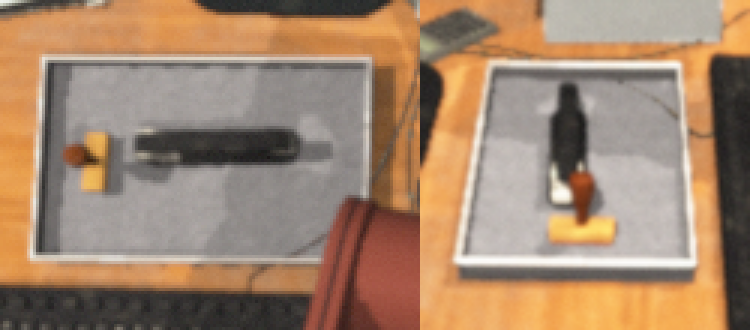

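The stapler now stands on its base at (581,273), lying along y. I'll pick it up properly in the middle, turn it back and place it in its slot.

Call:
{"op": "move_arm", "data": {"motion": [[[2,4,0,0,-0.1],[2,4,0,0,-0.1],[2,4,0,0,-0.1],[2,4,0,0,-0.1],[2,4,0,0,-0.1]]], "newtons": 40}}

```text
time: 32.78
eef_pos: [511.5, 194.0, 163.3]
tool_rot: [0.708, 0.706, -0.0, -0.0]
ft_force: [0.5, -0.6, 0.4]
gripper_width: 0.551
gripper_force: 0.0
```

Call:
{"op": "move_arm", "data": {"motion": [[[2.1,4,0,0,-0.1],[2,3,0,0,-0.1],[2,0,-2,0,-0.1],[0,0,-3,0,-0.1],[0,0,-3,0,-0.1]]]}}

```text
time: 33.2
eef_pos: [571.7, 260.4, 83.1]
tool_rot: [0.707, 0.707, 0.001, 0.0]
ft_force: [-0.9, -1.0, -0.9]
gripper_width: 0.553
gripper_force: 0.0
```

```bash
python3 -c "
from h import *
env.read_camera('side');env.read_camera('side');s=env.sense();print(s['eef_pos'].round(1),s['gripper_width'])"
```

```text
[565.4 257.7  76.7] 0.5534027123156341
```

Call:
{"op": "move_arm", "data": {"motion": [[[0,0,0,0,-0.1],[0,0,0,0,-0.1],[0,0,0,0,-0.1],[0,0,0,0,-0.1],[0,0,0,0,-0.1]]]}}

```text
time: 33.72
eef_pos: [572.2, 257.2, 85.9]
tool_rot: [0.709, 0.706, 0.001, 0.001]
ft_force: [0.0, 0.0, -0.7]
gripper_width: 0.55
gripper_force: 0.0
```

Call:
{"op": "move_arm", "data": {"motion": [[[0.8,1.6,0,0,-0.1],[0,0,-1.8,0,-0.1],[0,0,-1.8,0,-0.1],[0,0,-1.7,0,-0.1],[0,0,0,0,-0.1]]]}}

```text
time: 34.13
eef_pos: [576.7, 271.9, 27.8]
tool_rot: [0.709, 0.706, -0.002, -0.001]
ft_force: [-0.5, 0.2, -0.4]
gripper_width: 0.551
gripper_force: 0.0
```

Call:
{"op": "move_arm", "data": {"motion": [[[0,0,0,0,1],[0,0,0,0,1],[0,0,0,0,1],[0,0,0,0,1],[0,0,0,0,1]]]}}

```text
time: 34.55
eef_pos: [580.0, 273.1, 32.2]
tool_rot: [0.709, 0.706, 0.001, 0.0]
ft_force: [3.2, -0.8, 0.8]
gripper_width: 0.255
gripper_force: 1.4
```

Call:
{"op": "move_arm", "data": {"motion": [[[0,0,0,0,1],[0,0,0,0,1],[0,0,0,0,1],[0,0,0,0,1],[0,0,0,0,1]]]}}

```text
time: 34.97
eef_pos: [580.2, 273.0, 32.0]
tool_rot: [0.709, 0.706, 0.001, 0.001]
ft_force: [1.4, 0.4, 6.1]
gripper_width: 0.232
gripper_force: 40.0
```

Call:
{"op": "move_arm", "data": {"motion": [[[0,0,1,0,1],[0,0,1.5,0,1],[0,0,1.5,0.1,1],[0,0,0,0.12,1],[0,0,0,0.12,1]]]}}

```text
time: 35.38
eef_pos: [578.7, 272.9, 71.6]
tool_rot: [0.577, 0.817, -0.0, -0.0]
ft_force: [-0.3, -0.1, -3.0]
gripper_width: 0.227
gripper_force: 40.0
```

Call:
{"op": "move_arm", "data": {"motion": [[[0,0,0,0.12,1],[0,0,0,0.12,1],[0,0,0,0.12,1],[0,0,0,0.12,1],[0,0,0,0.12,1]]]}}

```text
time: 35.8
eef_pos: [577.4, 272.5, 69.7]
tool_rot: [0.309, 0.951, -0.001, -0.001]
ft_force: [0.2, 0.2, -3.9]
gripper_width: 0.229
gripper_force: 40.0
```

Call:
{"op": "move_arm", "data": {"motion": [[[0,0,0,0.12,1],[0,0,0,0.12,1],[0,0,0,0.12,1],[0,0,0,0.12,1],[0,0,0,0.12,1]]]}}

```text
time: 36.22
eef_pos: [577.4, 272.5, 69.7]
tool_rot: [0.014, 1.0, -0.001, -0.002]
ft_force: [0.3, 0.6, -2.0]
gripper_width: 0.232
gripper_force: 40.0
```

Call:
{"op": "move_arm", "data": {"motion": [[[-0.6,2.5,0,0.03,1],[-0.6,2.5,0,0,1],[0,0,-1.3,0,1],[0,0,-1.3,0,1],[0,0,-1,0,1]]]}}

```text
time: 36.63
eef_pos: [565.3, 322.1, 32.4]
tool_rot: [0.002, 1.0, -0.001, -0.002]
ft_force: [0.1, -0.0, -3.8]
gripper_width: 0.23
gripper_force: 40.0
```

```bash
python3 obj.py stapler_kit
```

```text
[565.5 321.8  32.2] [ 0.  -1.1 -2.4] 20.4
0.63 [[484.0, 308.0, 5.0], [490.0, 316.0, 8.0], [554.0, 331.0, 27.0], [639.0, 341.0, 52.0], [645.0, 345.0, 57.0]]
```

Call:
{"op": "move_arm", "data": {"motion": [[[0,0,-0.15,0,1],[0,0,-0.15,0,1],[0,0,-0.1,0,1],[0,0,0,0,1],[0,0,0,0,0.3]]]}}

```text
time: 37.2
eef_pos: [567.5, 322.5, 31.3]
tool_rot: [0.003, 1.0, 0.0, 0.0]
ft_force: [-0.1, -0.3, -0.5]
gripper_width: 0.263
gripper_force: 0.0
```

Call:
{"op": "move_arm", "data": {"motion": [[[0,0,0,0,-0.1],[0,0,0,0,-0.1],[0,0,0,0,-0.1],[0,0,2,0,-0.1],[0,0,3,0,-0.1]]]}}

```text
time: 37.62
eef_pos: [564.2, 321.7, 77.3]
tool_rot: [0.002, 1.0, -0.001, -0.003]
ft_force: [0.3, 0.8, 0.2]
gripper_width: 0.532
gripper_force: 0.0
```

Call:
{"op": "move_arm", "data": {"motion": [[[0,0,4,0,-0.5],[0,0,3,0,-0.5],[-2,-3,0,0,-0.5],[-2,-3,0,0,-0.5],[-1,-3,0,0,-0.5]]]}}

```text
time: 38.03
eef_pos: [515.7, 232.6, 151.6]
tool_rot: [0.002, 1.0, 0.0, 0.0]
ft_force: [-0.1, -0.3, 0.6]
gripper_width: 0.737
gripper_force: 0.0
```

```bash
python3 look.py; python3 - <<'E'
from h import *
a=np.load("b.npz");print(env.sense()["eef_pos"].round(1),endchk(a["ds"]))
P,u,v=cloud("top",a["dt"])
for n,y,z0,z1 in(("punch",-171,60,85),("cheeks",-244,50,95)):
    Q=P[(abs(P[:,1]-y)<33)&(P[:,0]>412)&(P[:,0]<588)&(P[:,2]>z0)&(P[:,2]<z1)]
    print(n,len(Q),rect(Q) if len(Q) else 0)
save("chk.png",np.hstack([a["t"][130:250,85:365].repeat(2,0).repeat(2,1),cv2.resize(a["sd"][220:330,190:300],(240,240))]))
E
```

```text
mark [392. 195.] 0.39 [[ 550. -453.    8.]]
hole_punch_kit 0.77 [302. 215.  14.  40.] ((array([ 496.7, -171.6]), array([ 42.1, 107.6]), 88.72), array([67., 72.]))
   mark [299. 214.] 0.87 [[ 495. -164.    8.]]
tape_dispenser_kit 0.6 [325. 214.  18.  45.] ((array([ 492.9, -242.7]), array([126.2,  51.6]), 2.48), array([37., 81.]))
   mark [325. 214.] 0.62 [[ 495. -244.    8.]]
rubber_stamp_kit 0.2 [402. 190.  47.  32.] ((array([ 548.4, -444.9]), array([69.3, 81.3]), 85.07), array([160., 167.]))
[517.3 233.6 150.7] (np.float64(37.4), array([333.5, 489.1, 680.9]), np.float64(-0.03), 606)
punch 554 (array([ 497.2, -171.6]), array([ 42.1, 106.7]), 88.72)
cheeks 195 (array([ 522.5, -242. ]), array([42.2, 42.4]), 0.37)
```

View pics/chk.png

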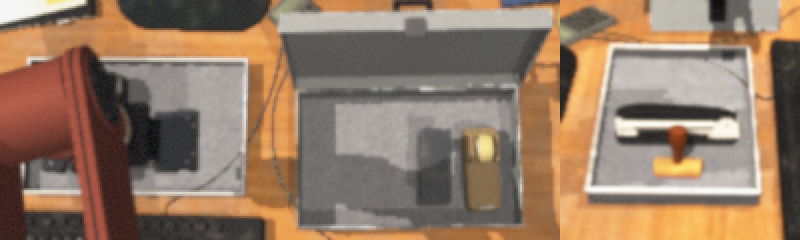

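Stapler and stamp stand in the tray and the box hasn't moved. Now the punch at (497,-172).

Call:
{"op": "move_arm", "data": {"motion": [[[-0.5,-3.7,0,0,-0.24],[-0.5,-3.7,0,0,-0.24],[-0.5,-3.7,0,0,-0.24],[-0.5,-3.7,0,0,-0.24],[0,-3.7,0,0,-0.24]]]}}

```text
time: 38.95
eef_pos: [496.3, 47.0, 150.7]
tool_rot: [0.002, 1.0, 0.0, -0.0]
ft_force: [0.7, -0.4, -0.3]
gripper_width: 0.62
gripper_force: 0.0
```

Call:
{"op": "move_arm", "data": {"motion": [[[0,-3.7,0,0,-0.24],[0,-3.7,0,0,-0.24],[0,-3.7,0,0,-0.24],[0,-3.7,0,0,-0.24],[0,-3.7,0,0,-0.24]]]}}

```text
time: 39.37
eef_pos: [497.2, -138.7, 151.0]
tool_rot: [0.002, 1.0, -0.0, 0.0]
ft_force: [0.2, 0.7, -0.1]
gripper_width: 0.62
gripper_force: 0.0
```

Call:
{"op": "move_arm", "data": {"motion": [[[0,-3.4,-1,0,-0.24],[0,0,-1.5,0,-0.24],[0,0,-1.5,0,-0.24],[0,0,0,0,-0.24],[0,0,0,0,-0.24]]]}}

```text
time: 39.78
eef_pos: [496.5, -170.7, 109.9]
tool_rot: [0.002, 1.0, 0.001, -0.001]
ft_force: [-0.3, 0.2, 0.4]
gripper_width: 0.618
gripper_force: 0.0
```

```bash
python3 -c "
from h import *
d=env.read_camera('side')[1];d=env.read_camera('side')[1];s=env.sense();print(s['eef_pos'].round(1),s['gripper_width']*87,endchk(d))"
```

```text
[ 497.8 -170.9  111.6] 53.83025256743203 (np.float64(37.2), array([334.4, 502.6, 610.4]), np.float64(-0.029), 673)
```

Lower to TCP z=46 and grip.

Call:
{"op": "move_arm", "data": {"motion": [[[0,-0.05,-2,0,-0.24],[0,0,-2,0,-0.24],[0,0,-1.5,0,-0.24],[0,0,-1,0,-0.24],[0,0,0,0,-0.24]]], "newtons": 45}}

```text
time: 40.3
eef_pos: [496.2, -170.7, 44.5]
tool_rot: [0.002, 1.0, 0.001, -0.001]
ft_force: [-0.7, 0.3, -0.2]
gripper_width: 0.623
gripper_force: 0.0
```

Call:
{"op": "move_arm", "data": {"motion": [[[0,0,0,0,1],[0,0,0,0,1],[0,0,0,0,1],[0,0,0,0,1],[0,0,0,0,1]]]}}

```text
time: 40.72
eef_pos: [498.2, -172.2, 47.3]
tool_rot: [0.002, 1.0, -0.001, 0.001]
ft_force: [0.3, 2.1, 5.9]
gripper_width: 0.49
gripper_force: 44.9
```

Call:
{"op": "move_arm", "data": {"motion": [[[0,0,0,0,1],[0,0,0,0,1],[0,0,0.5,0,1],[0,0,0.5,0,1],[0,0,0,0,1]]]}}

```text
time: 41.13
eef_pos: [497.2, -171.8, 56.5]
tool_rot: [0.003, 1.0, -0.0, 0.0]
ft_force: [0.3, -1.1, -3.7]
gripper_width: 0.488
gripper_force: 44.9
```

Call:
{"op": "move_arm", "data": {"motion": [[[0,0,2,0,1],[0,0,2,0,1],[0,0,2,0,1],[0,0,1,0,1],[0,2,0,0,1]]]}}

```text
time: 41.55
eef_pos: [499.1, -155.0, 128.9]
tool_rot: [0.004, 1.0, -0.002, 0.003]
ft_force: [0.8, -0.7, -3.2]
gripper_width: 0.489
gripper_force: 44.9
```

Call:
{"op": "move_arm", "data": {"motion": [[[0,3.7,0,0,1],[0,3.7,0,0,1],[0,3.7,0,0,1],[0,3.7,0,0,1],[0,3.7,0,0,1]]]}}

```text
time: 41.97
eef_pos: [496.2, 34.9, 125.2]
tool_rot: [0.003, 1.0, 0.0, -0.0]
ft_force: [0.6, 0.5, -2.8]
gripper_width: 0.486
gripper_force: 44.9
```

Call:
{"op": "move_arm", "data": {"motion": [[[1.2,3.7,0,0,1],[1.2,3.7,0,0,1],[1.2,3.7,0,0,1],[1.2,3.7,0,0,1],[1.2,3.7,0,0,1]]]}}

```text
time: 42.38
eef_pos: [556.8, 220.2, 125.0]
tool_rot: [0.002, 1.0, -0.0, -0.0]
ft_force: [1.6, 0.3, -3.3]
gripper_width: 0.486
gripper_force: 44.9
```

Call:
{"op": "move_arm", "data": {"motion": [[[1.1,3.1,0,0,1],[0,0,-2,0,1],[0,0,-2,0,1],[0,0,-2,0,1],[0,0,0,0,1]]]}}

```text
time: 42.8
eef_pos: [563.8, 248.4, 59.9]
tool_rot: [0.002, 1.0, -0.001, -0.005]
ft_force: [-2.1, -0.7, -3.4]
gripper_width: 0.488
gripper_force: 44.9
```

```bash
python3 obj.py hole_punch_kit
```

```text
[566.7 248.9  64.4] [ 0.2  0.4 -2.9] 42.7
0.96 [[510.0, 231.0, 24.0], [514.0, 237.0, 29.0], [568.0, 262.0, 37.0], [610.0, 272.0, 87.0], [615.0, 275.0, 89.0]]
```

Call:
{"op": "move_arm", "data": {"motion": [[[0,0,-0.8,0,1],[0,0,-0.6,0,1],[0,0,-0.4,0,1],[0,0,-0.2,0,1],[0,0,0,0,1]]]}}

```text
time: 43.37
eef_pos: [567.6, 249.1, 45.2]
tool_rot: [0.003, 1.0, -0.0, -0.001]
ft_force: [-0.3, -0.1, -3.6]
gripper_width: 0.484
gripper_force: 44.9
```

Call:
{"op": "move_arm", "data": {"motion": [[[0,0,-0.1,0,1],[0,0,-0.1,0,1],[0,0,-0.05,0,1],[0,0,0,0,1],[0,0,0,0,1]]]}}

```text
time: 43.78
eef_pos: [568.2, 249.4, 43.5]
tool_rot: [0.003, 1.0, 0.0, 0.0]
ft_force: [-0.0, -0.0, -3.5]
gripper_width: 0.488
gripper_force: 44.9
```

Call:
{"op": "move_arm", "data": {"motion": [[[0,0,-0.1,0,1],[0,0,-0.1,0,1],[0,0,0,0,0.1],[0,0,0,0,-0.2],[0,0,0,0,-0.24]]]}}

```text
time: 44.2
eef_pos: [568.9, 249.6, 42.5]
tool_rot: [0.002, 1.0, 0.0, 0.001]
ft_force: [-0.2, 0.2, -0.4]
gripper_width: 0.563
gripper_force: 0.0
```

Call:
{"op": "move_arm", "data": {"motion": [[[0,0,0,0,-0.24],[0,0,2,0,-0.24],[0,0,3,0,-0.24],[0,0,4,0,-0.3],[0,0,2,0,-0.3]]]}}

```text
time: 44.62
eef_pos: [570.0, 249.9, 155.9]
tool_rot: [0.003, 1.0, 0.001, 0.003]
ft_force: [0.8, 0.8, 1.3]
gripper_width: 0.644
gripper_force: 0.0
```

Call:
{"op": "move_arm", "data": {"motion": [[[-0.8,-3.7,0,0,-0.3],[-0.8,-3.7,0,0,-0.3],[-0.8,-3.7,0,0,-0.3],[-0.8,-3.7,0,0,-0.3],[-0.8,-3.7,0,0,-0.3]]]}}

```text
time: 45.03
eef_pos: [527.7, 62.9, 151.5]
tool_rot: [0.002, 1.0, -0.0, 0.0]
ft_force: [0.6, -0.6, -0.2]
gripper_width: 0.651
gripper_force: 0.0
```

Call:
{"op": "move_arm", "data": {"motion": [[[-0.5,-3.7,0,0,-0.3],[0,-3.7,0,0,-0.3],[0,-3.7,0,0,-0.3],[0,-3.7,0,0,-0.3],[0,-3.7,0,0,-0.3]]]}}

```text
time: 45.45
eef_pos: [523.0, -122.7, 151.7]
tool_rot: [0.003, 1.0, -0.0, 0.001]
ft_force: [1.0, 0.5, -0.1]
gripper_width: 0.645
gripper_force: 0.0
```

```bash
python3 look.py; python3 - <<'E'
from h import *
a=np.load("b.npz");print(env.sense()["eef_pos"].round(1),endchk(a["ds"]))
P,u,v=cloud("side",a["ds"])
for n in("hole_punch_kit","stapler_kit","rubber_stamp_kit","tape_dispenser_kit"):
  for r in env.regions_of("side",n)[:1]:
    Q=P[r["mask"][v,u]];print(n,round(r["conf"],2),np.percentile(Q,[2,50,98],axis=0).round(0).tolist())
E
```

```text
stapler_kit 0.67 [324. 213.  14.  41.] ((array([ 462.4, -233.4]), array([ 83.9, 171.3]), 48.9), array([36., 81.]))
stapler_kit 0.56 [142. 193.  20.  53.] ((array([568.3, 320.3]), array([ 31. , 158.4]), 88.25), array([50., 56.]))
   mark [142. 195.] 0.96 [[563. 325.   8.]]
hole_punch_kit 0.69 [163. 193.  16.  39.] ((array([566. , 248.7]), array([ 45.1, 108.6]), 88.21), array([64., 68.]))
   mark [166. 194.] 0.84 [[566. 249.   8.]]
tape_dispenser_kit 0.9 [326. 213.  12.  42.] ((array([ 492.5, -209.1]), array([125.8, 118.7]), 0.99), array([ 36., 264.]))
   mark [327. 211.] 0.88 [[ 503. -252.    8.]]
rubber_stamp_kit 0.69 [114. 193.  15.  22.] ((array([567.6, 399.1]), array([22.2, 56.4]), 85.04), array([24., 76.]))
   mark [120. 193.] 0.66 [[570. 392.   8.]]
[ 523.2 -119.4  151.3] (np.float64(37.0), array([334.7, 499.7, 610.5]), np.float64(-0.032), 675)
hole_punch_kit 0.91 [[513.0, 226.0, 11.0], [565.0, 252.0, 45.0], [616.0, 272.0, 69.0]]
stapler_kit 0.93 [[487.0, 255.0, 6.0], [568.0, 329.0, 31.0], [645.0, 343.0, 57.0]]
rubber_stamp_kit 0.59 [[540.0, 365.0, 5.0], [567.0, 405.0, 23.0], [592.0, 412.0, 76.0]]
tape_dispenser_kit 0.92 [[434.0, -265.0, 12.0], [506.0, -224.0, 37.0], [550.0, -212.0, 82.0]]
```

Call:
{"op": "move_arm", "data": {"motion": [[[0,-3.5,0,0,-0.3],[0,-3.5,0,0,-0.3],[0,-3.5,0,0,-0.3],[0,-1.8,-1,0,-0.3],[0,0,-2,0,-0.3]]], "newtons": 55}}

```text
time: 46.57
eef_pos: [525.0, -248.9, 124.2]
tool_rot: [0.004, 1.0, -0.003, 0.003]
ft_force: [-0.2, -0.5, -0.2]
gripper_width: 0.649
gripper_force: 0.0
```

Call:
{"op": "move_arm", "data": {"motion": [[[0,0,0,0,-0.3],[0,0,0,0,-0.3],[0,0,0,0,-0.3],[0,0,-1,0,-0.3],[0,0,0,0,-0.3]]]}}

```text
time: 46.98
eef_pos: [522.9, -242.8, 110.6]
tool_rot: [0.002, 1.0, 0.0, -0.0]
ft_force: [-0.8, 1.0, -0.2]
gripper_width: 0.646
gripper_force: 0.0
```

```bash
python3 -c "
from h import *
d=env.read_camera('side')[1];d=env.read_camera('side')[1];s=env.sense();print(s['eef_pos'].round(1),s['gripper_width']*87,endchk(d))"
```

```text
[ 523.  -243.   111.2] 56.48015009034348 (np.float64(37.3), array([335.1, 499.2, 610.3]), np.float64(-0.031), 674)
```

Call:
{"op": "move_arm", "data": {"motion": [[[0,0,-2,0,-0.3],[0,0,-2,0,-0.3],[0,0,-1.8,0,-0.3],[0,0,-1.2,0,-0.3],[0,0,0,0,-0.3]]]}}

```text
time: 47.5
eef_pos: [521.2, -242.3, 38.6]
tool_rot: [0.002, 1.0, 0.001, -0.002]
ft_force: [-0.6, -0.5, 0.2]
gripper_width: 0.647
gripper_force: 0.0
```

Call:
{"op": "move_arm", "data": {"motion": [[[0,0,0,0,1],[0,0,0,0,1],[0,0,0,0,1],[0,0,0,0,1],[0,0,0,0,1]]]}}

```text
time: 47.92
eef_pos: [524.2, -244.2, 42.9]
tool_rot: [0.003, 1.0, -0.001, 0.001]
ft_force: [0.4, 0.3, 4.3]
gripper_width: 0.49
gripper_force: 54.7
```

Call:
{"op": "move_arm", "data": {"motion": [[[0,0,0,0,1],[0,0,0,0,1],[0,0,0.5,0,1],[0,0,0.5,0,1],[0,0,0,0,1]]]}}

```text
time: 48.33
eef_pos: [523.0, -243.8, 51.8]
tool_rot: [0.002, 1.0, -0.0, 0.0]
ft_force: [-0.7, 0.6, -4.1]
gripper_width: 0.49
gripper_force: 54.7
```

Call:
{"op": "move_arm", "data": {"motion": [[[0,0,2,0,1],[0,0,2,0,1],[0,0,2,0,1],[0,0,1,0,1],[-0.5,2,0,0,1]]]}}

```text
time: 48.75
eef_pos: [520.5, -227.6, 124.8]
tool_rot: [0.003, 1.0, -0.003, 0.003]
ft_force: [0.9, 0.1, -3.8]
gripper_width: 0.486
gripper_force: 54.7
```

```bash
python3 obj.py tape_dispenser_kit
```

```text
[ 517.4 -221.7  121.1] [-0.4  0.5 -4.6] 42.7
0.72 [[426.0, -417.0, 46.0], [430.0, -235.0, 93.0], [492.0, -201.0, 113.0], [543.0, -192.0, 148.0], [550.0, -190.0, 157.0]]
```

Call:
{"op": "move_arm", "data": {"motion": [[[0,3.6,0,0,1],[0,3.6,0,0,1],[0,3.6,0,0,1],[0,3.6,0,0,1],[0,3.6,0,0,1]]]}}

```text
time: 49.32
eef_pos: [517.5, -42.6, 120.5]
tool_rot: [0.003, 1.0, -0.0, -0.0]
ft_force: [1.3, 0.0, -3.6]
gripper_width: 0.49
gripper_force: 54.7
```

Call:
{"op": "move_arm", "data": {"motion": [[[0,3.6,0,0,1],[1,3.6,0,0,1],[1.3,3.6,0,0,1],[1.3,3.6,0,0,1],[1.3,3.6,0,0,1]]]}}

```text
time: 49.73
eef_pos: [567.2, 137.7, 120.5]
tool_rot: [0.002, 1.0, -0.0, -0.0]
ft_force: [0.9, -0.1, -3.7]
gripper_width: 0.486
gripper_force: 54.7
```

Call:
{"op": "move_arm", "data": {"motion": [[[1.3,3.3,0,0,1],[1.3,0,0,0,1],[0,0,-2,0,1],[0,0,-2,0,1],[0,0,-1.5,0,1]]]}}

```text
time: 50.15
eef_pos: [592.3, 169.1, 63.7]
tool_rot: [0.002, 1.0, -0.0, -0.001]
ft_force: [-1.1, -0.3, -4.8]
gripper_width: 0.49
gripper_force: 54.7
```

Call:
{"op": "move_arm", "data": {"motion": [[[0,0,0,0,1],[0,0,0,0,1],[0,0,0,0,1],[0,0,0,0,1],[0,0,0,0,1]]]}}

```text
time: 50.57
eef_pos: [594.2, 169.3, 67.9]
tool_rot: [0.003, 1.0, 0.0, 0.001]
ft_force: [-0.2, 0.1, -3.5]
gripper_width: 0.493
gripper_force: 54.7
```

```bash
python3 obj.py tape_dispenser_kit
```

```text
[593.8 169.3  67.5] [ 0.8  0.4 -3.9] 42.5
0.61 [[501.0, 149.0, 41.0], [505.0, 156.0, 44.0], [562.0, 189.0, 61.0], [619.0, 196.0, 84.0], [625.0, 199.0, 95.0]]
```

Call:
{"op": "move_arm", "data": {"motion": [[[0,0,-1,0,1],[0,0,-0.8,0,1],[0,0,-0.4,0,1],[0,0,-0.3,0,1],[0,0,0,0,1]]]}}

```text
time: 51.13
eef_pos: [591.9, 169.1, 39.7]
tool_rot: [0.003, 1.0, -0.0, -0.001]
ft_force: [1.6, -0.5, -4.0]
gripper_width: 0.491
gripper_force: 54.7
```

Call:
{"op": "move_arm", "data": {"motion": [[[0,0,-0.2,0,1],[0,0,-0.1,0,1],[0,0,-0.1,0,1],[0,0,0,0,1],[0,0,0,0,1]]]}}

```text
time: 51.55
eef_pos: [593.3, 169.4, 38.9]
tool_rot: [0.002, 1.0, -0.0, 0.0]
ft_force: [-4.0, -0.3, 5.2]
gripper_width: 0.489
gripper_force: 54.7
```

Call:
{"op": "move_arm", "data": {"motion": [[[0,0,0,0,0.1],[0,0,0,0,-0.2],[0,0,0,0,-0.3],[0,0,0,0,-0.3],[0,0,1,0,-0.3]]]}}

```text
time: 51.97
eef_pos: [591.8, 169.1, 45.8]
tool_rot: [0.003, 1.0, -0.0, -0.001]
ft_force: [-0.3, -0.5, -0.1]
gripper_width: 0.633
gripper_force: 0.0
```

Call:
{"op": "move_arm", "data": {"motion": [[[0,0,3,0,-0.3],[0,0,4,0,-0.7],[0,0,4,0,-0.7],[-2,-2,3,0,-0.7],[-3,-2,3,0,-0.7]]]}}

```text
time: 52.38
eef_pos: [548.1, 131.4, 218.0]
tool_rot: [0.002, 1.0, 0.0, 0.003]
ft_force: [-0.0, -0.6, 0.7]
gripper_width: 0.823
gripper_force: 0.0
```

Call:
{"op": "move_arm", "data": {"motion": [[[-3,-2,3,0,-0.7],[-3,-2,3,0,-0.7],[-3,-2,0,0,-0.7],[-3,0,0,0,-0.7],[0,0,0,0,-0.7]]]}}

```text
time: 52.8
eef_pos: [429.5, 75.5, 268.4]
tool_rot: [0.003, 1.0, 0.0, 0.0]
ft_force: [0.8, -0.1, 0.2]
gripper_width: 0.85
gripper_force: 0.0
```

```bash
cat > box.py <<'E'
from h import *
sd,ds=env.read_camera("side");t,dt=env.read_camera("top");np.savez("c.npz",t=t,dt=dt,sd=sd,ds=ds)
print(env.sense()["eef_pos"].round(1),endchk(ds))
P,u,v=cloud("top",dt)
def s(x0,x1,y0,y1,z0,z1): return P[(P[:,0]>x0)&(P[:,0]<x1)&(P[:,1]>y0)&(P[:,1]<y1)&(P[:,2]>z0)&(P[:,2]<z1)]
L=s(600,760,-350,60,90,300);print("lid",len(L),rect(L),np.percentile(L,[2,98],axis=0).round(0).tolist())
W=s(370,640,-360,80,58,75);print("box rim",len(W),rect(W))
Hn=s(655,760,-170,-90,200,300);print("far pts",len(Hn),np.percentile(Hn,[2,50,98],axis=0).round(0).tolist() if len(Hn) else 0)
T=s(480,660,140,200,12,100);print("tape",len(T),rect(T),T[:,2].max())
I=s(430,590,-280,20,14,100);print("inside box",len(I))
for c in("top","side"):
    m=env.mark_of(c,"kit_lid_handle");print(c,[(np.round(x["centre"],1),round(x["conf"],2),px_at_z(c,x["centre"],233).round(0)) for x in m[:1]])
E
python3 box.py
```

```text
[433.   75.9 268.5] (np.float64(37.8), array([334. , 499.3, 610.3]), np.float64(-0.029), 673)
lid 4589 (array([ 686.1, -118.9]), array([358.2, 146.3]), 89.79) [[635.0, -295.0, 96.0], [754.0, 50.0, 280.0]]
box rim 1282 (array([ 519.4, -130.7]), array([230.9, 332.9]), 0.16)
far pts 349 [[656.0, -168.0, 204.0], [664.0, -128.0, 268.0], [696.0, -92.0, 275.0]]
tape 450 (array([600.8, 168.2]), array([ 51.7, 107.1]), 89.68) 83.06600746189201
inside box 34
top [(array([288.9, 134.9]), 0.89, array([[ 681., -125.,  233.]]))]
side [(array([214.5, 155.8]), 0.95, array([[ 672., -129.,  233.]]))]
```

The box is empty and hasn't moved. Going back for the handle, expected at TCP (691,-133,214).

Call:
{"op": "move_arm", "data": {"motion": [[[0,-2,2.5,0,-0.7],[2,-3,2.5,0,-0.7],[2,-3,0,0,-0.7],[2,-3,0,0,-0.7],[2,-3,0,0,-0.7]]], "newtons": 25}}

```text
time: 53.42
eef_pos: [514.2, -64.0, 316.4]
tool_rot: [0.002, 1.0, -0.0, 0.0]
ft_force: [1.3, 0.3, -0.3]
gripper_width: 0.854
gripper_force: 0.0
```

Call:
{"op": "move_arm", "data": {"motion": [[[3,-3,0,0,-0.7],[3,-2,0,0,-0.7],[3,-1.9,0,0,-0.7],[3,0,0,0,-0.7],[3,0,0,0,-0.7]]]}}

```text
time: 53.83
eef_pos: [663.8, -132.6, 314.2]
tool_rot: [0.003, 1.0, 0.0, -0.001]
ft_force: [-0.4, 0.8, 0.2]
gripper_width: 0.848
gripper_force: 0.0
```

Call:
{"op": "move_arm", "data": {"motion": [[[2,0,0,0,-0.7],[0.8,0,0,0,-0.7],[0,0,0,0,-0.7],[0,0,0,0,-0.7],[0,0,0,0,-0.7]]]}}

```text
time: 54.25
eef_pos: [689.5, -130.8, 315.2]
tool_rot: [0.002, 1.0, 0.0, -0.001]
ft_force: [0.5, -0.1, 0.3]
gripper_width: 0.849
gripper_force: 0.0
```

```bash
python3 - <<'E'
from h import *
t,dt=env.read_camera("top")
print(env.sense()["eef_pos"].round(1),endchk(env.read_camera("side")[1]))
P,u,v=cloud("top",dt)
W=P[(P[:,0]>370)&(P[:,0]<600)&(P[:,1]>-360)&(P[:,1]<80)&(P[:,2]>58)&(P[:,2]<75)];print(rect(W))
E
```

```text
[ 689.3 -130.9  315.8] (np.float64(37.3), array([334.8, 499.8, 610.3]), np.float64(-0.027), 678)
(array([ 467.8, -265.7]), array([116.6, 242.1]), 52.71)
```

Call:
{"op": "move_arm", "data": {"motion": [[[0.2,-0.1,-2.5,0,-0.7],[0,0,-2.5,0,-0.7],[0,0,-2.5,0,-0.7],[0,0,-1.6,0,-0.7],[0,0,-1,0,-0.7]]]}}

```text
time: 54.77
eef_pos: [690.0, -131.7, 212.6]
tool_rot: [0.003, 1.0, 0.0, -0.002]
ft_force: [-0.9, -0.3, -0.2]
gripper_width: 0.851
gripper_force: 0.0
```

Call:
{"op": "move_arm", "data": {"motion": [[[0,0,0,0,1],[0,0,0,0,1],[0,0,0,0,1],[0,0,0,0,1],[0,0,0,0,1]]]}}

```text
time: 55.18
eef_pos: [692.6, -131.5, 217.2]
tool_rot: [0.002, 1.0, 0.0, 0.002]
ft_force: [-0.2, 0.6, 3.8]
gripper_width: 0.569
gripper_force: 25.0
```

Call:
{"op": "move_arm", "data": {"motion": [[[0,0,0,0,1],[0,0,0,0,1],[0,0,0,0,1],[0,0,0,0,1],[0,0,0,0,1]]]}}

```text
time: 55.6
eef_pos: [692.6, -131.5, 217.2]
tool_rot: [0.002, 1.0, -0.0, 0.002]
ft_force: [-0.5, 2.4, 6.4]
gripper_width: 0.574
gripper_force: 25.0
```

```bash
python3 - <<'E'
from h import *
s=env.sense();p=s["eef_pos"];print(p.round(1),s["ft_force"].round(1))
hx,hz=614,65;g=np.array([p[0]-hx,p[2]+18.7-hz]);R=np.hypot(*g)/10;a0=np.arctan2(g[1],-g[0]);print(R,a0)
# psi at shut: a0-1.75
P=np.linspace(a0,a0-1.75,19);d=np.c_[np.diff(-R*np.cos(P)),np.diff(R*np.sin(P))].round(2);print(d.tolist(),d.sum(0))
E
```

```text
[ 692.6 -131.5  217.2] [-0.5  2.4  6.4]
18.81000730816147 2.0017418965657523
[[-1.7, 0.68], [-1.75, 0.51], [-1.8, 0.34], [-1.82, 0.17], [-1.83, -0.01], [-1.82, -0.19], [-1.79, -0.36], [-1.75, -0.54], [-1.69, -0.7], [-1.61, -0.86], [-1.52, -1.02], [-1.41, -1.16], [-1.29, -1.29], [-1.16, -1.41], [-1.02, -1.52], [-0.87, -1.61], [-0.71, -1.69], [-0.54, -1.75]] [-26.08 -12.41]
```

Gripped. Closing the lid along its arc.

Call:
{"op": "move_arm", "data": {"motion": [[[-1.7,0,0.68,0,1],[-1.75,0,0.51,0,1],[-1.8,0,0.34,0,1],[-1.82,0,0.17,0,1],[-1.83,0,0,0,1]]]}}

```text
time: 56.02
eef_pos: [602.7, -131.4, 233.5]
tool_rot: [0.002, 1.0, 0.0, 0.001]
ft_force: [0.7, 1.9, 0.1]
gripper_width: 0.571
gripper_force: 25.0
```

Call:
{"op": "move_arm", "data": {"motion": [[[-1.82,0,-0.19,0,1],[-1.79,0,-0.36,0,1],[-1.75,0,-0.54,0,1],[-1.69,0,-0.7,0,1],[-1.61,0,-0.86,0,1]]]}}

```text
time: 56.43
eef_pos: [515.4, -131.2, 205.5]
tool_rot: [0.002, 1.0, 0.0, 0.001]
ft_force: [3.0, 2.2, -5.6]
gripper_width: 0.574
gripper_force: 25.0
```

Call:
{"op": "move_arm", "data": {"motion": [[[-1.52,0,-1.02,0,1],[-1.41,0,-1.16,0,1],[-1.29,0,-1.29,0,1],[-1.16,0,-1.41,0,1],[-1.02,0,-1.5,0,1]]]}}

```text
time: 56.85
eef_pos: [452.4, -131.1, 141.3]
tool_rot: [0.003, 1.0, 0.001, 0.002]
ft_force: [8.2, 3.9, -4.5]
gripper_width: 0.575
gripper_force: 25.0
```

Call:
{"op": "move_arm", "data": {"motion": [[[-0.87,0,-1.5,0,1],[-0.7,0,-1.5,0,1],[-0.5,0,-1,0,1],[0,0,-0.5,0,1],[0,0,0,0,1]]]}}

```text
time: 57.27
eef_pos: [430.8, -131.6, 95.8]
tool_rot: [0.003, 1.0, 0.0, -0.0]
ft_force: [1.6, 2.3, -1.9]
gripper_width: 0.577
gripper_force: 25.0
```

Call:
{"op": "move_arm", "data": {"motion": [[[0,0,-0.2,0,1],[0,0,-0.1,0,1],[0,0,0,0,0],[0,0,0,0,-0.7],[0,0,0,0,-0.7]]]}}

```text
time: 57.68
eef_pos: [431.7, -132.5, 94.4]
tool_rot: [0.002, 1.0, -0.001, 0.0]
ft_force: [0.1, -0.1, 0.8]
gripper_width: 0.655
gripper_force: 0.0
```

Call:
{"op": "move_arm", "data": {"motion": [[[0,0,0,0,-0.7],[0,0,0,0,-0.7],[0,0,2,0,-0.7],[0,0,4,0,-0.7],[0,0,4,0,-0.7]]]}}

```text
time: 58.1
eef_pos: [429.8, -131.4, 193.4]
tool_rot: [0.003, 1.0, 0.001, -0.002]
ft_force: [1.2, -0.1, -0.6]
gripper_width: 0.841
gripper_force: 0.0
```

Call:
{"op": "move_arm", "data": {"motion": [[[1.5,4,0,-0.12,-0.7],[1.5,4,0,-0.12,-1],[1.5,4,0,-0.12,-1],[1.5,4,0,-0.12,-1],[1.5,4,0,-0.12,-1]]]}}

```text
time: 58.52
eef_pos: [496.9, 39.7, 194.3]
tool_rot: [0.265, 0.964, -0.0, 0.001]
ft_force: [0.4, -0.3, 0.0]
gripper_width: 0.991
gripper_force: 0.0
```

Call:
{"op": "move_arm", "data": {"motion": [[[0.5,3,0,-0.12,-1],[0,3,0,-0.12,-1],[0,3,0,-0.12,-1],[0,3,0,-0.12,-1],[0,3,0,-0.12,-1]]]}}

```text
time: 58.93
eef_pos: [501.3, 189.8, 193.9]
tool_rot: [0.538, 0.843, 0.0, 0.0]
ft_force: [0.6, -0.2, 0.5]
gripper_width: 1.002
gripper_force: 0.0
```

Call:
{"op": "move_arm", "data": {"motion": [[[0,3,0,-0.12,-1],[0,2,0,-0.12,-1],[0,0,0,-0.12,-1],[0,0,0,0,-1],[0,0,0,0,-1]]]}}

```text
time: 59.35
eef_pos: [501.3, 238.4, 193.7]
tool_rot: [0.677, 0.736, -0.0, 0.0]
ft_force: [-0.1, -0.8, 0.0]
gripper_width: 0.998
gripper_force: 0.0
```

```bash
cat > fin.py <<'E'
from h import *
sd,ds=env.read_camera("side");t,dt=env.read_camera("top");np.savez("c.npz",t=t,dt=dt,sd=sd,ds=ds)
s=env.sense();print(s["eef_pos"].round(1),s["tool_rot"].round(3),s["ft_force"].round(1),s["time"])
P,u,v=cloud("top",dt)
def S(x0,x1,y0,y1,z0,z1): return P[(P[:,0]>x0)&(P[:,0]<x1)&(P[:,1]>y0)&(P[:,1]<y1)&(P[:,2]>z0)&(P[:,2]<z1)]
L=S(370,680,-420,60,78,96);print("lid",len(L),rect(L),np.median(L[:,2]).round(1),np.percentile(L,[.5,99.5],axis=0).round().tolist())
# right edge of the lid vs x
for x in range(430,610,35):
    q=L[abs(L[:,0]-x)<12];print(x,np.percentile(q[:,1],[.5,99.5]).round(1),end=" ")
H=S(380,680,-420,60,106,125);print("\nhandle",len(H),len(H) and H.mean(0).round(1))
K=S(510,600,-480,-405,30,175);print("spk left",np.percentile(K[:,1],[50,95,99]).round(1))
for x in(520,540,560,580):
    q=K[abs(K[:,0]-x)<10];print(x,np.percentile(q[:,1],[90,97]).round(1) if len(q) else 0,end=" ")
print()
E
python3 fin.py
```

```text
[501.4 237.7 193.8] [ 0.677  0.736 -0.     0.   ] [ 0.1 -0.6 -0.3] 59.45
lid 8449 (array([ 504.9, -191.7]), array([455. , 213.5]), 89.82) 87.8 [[401.0, -414.0, 82.0], [610.0, 35.0, 93.0]]
430 [-295.7   35.4] 465 [-297.    35.4] 500 [-295.6   35.2] 535 [-416.5   35.1] 570 [-415.9   34.9] 605 [-296.9   34.8] 
handle 116 [ 493.7 -275.3  116.1]
spk left [-431.  -414.3 -413.4]
520 [-417.2 -415. ] 540 [-414.6 -413.9] 560 [-414.9 -413.6] 580 [-415.  -414.1]
```

Call:
{"op": "move_arm", "data": {"motion": [[[0.3,-3,0,-0.083,-1],[0.4,-4,0,0,-1],[0,-4,0,0,-1],[0,-3.3,0,0,-1],[0,-2,0,0,-1]]]}}

```text
time: 59.87
eef_pos: [508.1, 71.5, 194.0]
tool_rot: [0.708, 0.706, -0.0, 0.001]
ft_force: [0.4, -0.1, -0.1]
gripper_width: 1.001
gripper_force: 0.0
```

Call:
{"op": "move_arm", "data": {"motion": [[[0,0,-3.5,0,-1],[0,0,-3.5,0,-1],[0,0,-3.5,0,-1],[0,0,-3.5,0,-1],[0,0,-2.3,0,-1]]]}}

```text
time: 60.28
eef_pos: [506.2, 74.2, 27.7]
tool_rot: [0.708, 0.706, -0.001, -0.001]
ft_force: [0.3, 0.3, 0.5]
gripper_width: 0.998
gripper_force: 0.0
```

Call:
{"op": "move_arm", "data": {"motion": [[[0,0,0,0,-1],[0,0,0,0,-1],[0,-0.5,0,0,-1],[0,-0.5,0,0,-1],[0,0,0,0,-1]]]}}

```text
time: 60.7
eef_pos: [510.2, 64.3, 33.1]
tool_rot: [0.708, 0.706, 0.001, 0.002]
ft_force: [0.2, -0.5, -0.6]
gripper_width: 1.004
gripper_force: 0.0
```

Call:
{"op": "move_arm", "data": {"motion": [[[0,-0.8,0,0,-1],[0,-0.8,0,0,-1],[0,-0.6,0,0,-1],[0,-0.6,0,0,-1],[0,-0.6,0,0,-1]]]}}

```text
time: 61.12
eef_pos: [509.1, 33.5, 31.9]
tool_rot: [0.708, 0.706, 0.002, -0.001]
ft_force: [0.1, 14.9, 4.1]
gripper_width: 1.002
gripper_force: 7.8
```

Call:
{"op": "move_arm", "data": {"motion": [[[0,-0.8,0,0,-1],[0,-0.8,0,0,-1],[0,-0.8,0,0,-1],[0,-0.8,0,0,-1],[0,-0.8,0,0,-1]]]}}

```text
time: 61.53
eef_pos: [509.0, -6.3, 31.9]
tool_rot: [0.708, 0.706, 0.002, -0.001]
ft_force: [0.3, 16.8, 5.6]
gripper_width: 0.997
gripper_force: 8.0
```

```bash
python3 fin.py
```

```text
[509.1  -8.1  31.8] [ 0.708  0.706  0.002 -0.   ] [-0.5  6.4  4.1] 61.6333
lid 7403 (array([ 504.5, -232.2]), array([375.2, 213.9]), 89.92) 87.8 [[400.0, -415.0, 82.0], [610.0, -53.0, 94.0]]
430 [-352.5  -50.5] 465 [-351.3  -56.8] 500 [-352.8  -68.7] 535 [-415.9  -72.5] 570 [-416.   -78.7] 605 [-351.9  -47.1] 
handle 121 [ 488.2 -271.3  117.7]
spk left [-430.5 -414.3 -413.3]
520 [-416.9 -415.3] 540 [-414.7 -413.7] 560 [-414.5 -413.6] 580 [-414.9 -413.9]
```

Call:
{"op": "move_arm", "data": {"motion": [[[0,-0.8,0,0,-1],[0,-0.8,0,0,-1],[0,-0.8,0,0,-1],[0,-0.8,0,0,-1],[0,-0.8,0,0,-1]]]}}

```text
time: 62.05
eef_pos: [508.9, -46.2, 31.8]
tool_rot: [0.708, 0.706, 0.002, -0.001]
ft_force: [-0.2, 16.5, 7.2]
gripper_width: 1.001
gripper_force: 8.4
```

Call:
{"op": "move_arm", "data": {"motion": [[[0,-0.5,0,0,-1],[0,-0.3,0,0,-1],[0,-0.2,0,0,-1],[0,0,0,0,-1],[0,0,0,0,-1]]]}}

```text
time: 62.47
eef_pos: [508.9, -56.6, 31.8]
tool_rot: [0.708, 0.706, 0.002, -0.001]
ft_force: [0.0, 12.7, 5.5]
gripper_width: 0.998
gripper_force: 6.6
```

```bash
python3 fin.py
```

```text
[508.9 -56.6  31.8] [ 0.708  0.706  0.002 -0.001] [-0.1 11.6  5.5] 62.5667
lid 7103 (array([ 504.1, -243.7]), array([349.9, 214.3]), 89.21) 87.7 [[400.0, -415.0, 82.0], [609.0, -103.0, 93.0]]
430 [-400.2 -110.6] 465 [-399.1 -119.9] 500 [-400.8 -100.6] 535 [-416.1 -134.9] 570 [-416.3 -119.5] 605 [-400.2  -96.8] 
handle 132 [ 488.3 -284.8  117.4]
spk left [-432.8 -414.8 -413.9]
520 [-417.3 -415.4] 540 [-415.  -414.3] 560 [-415.2 -414.2] 580 [-415.3 -414.4]
```

Call:
{"op": "move_arm", "data": {"motion": [[[0,-0.15,0,0,-1],[0,-0.15,0,0,-1],[0,-0.15,0,0,-1],[0,-0.15,0,0,-1],[0,-0.15,0,0,-1]]]}}

```text
time: 62.98
eef_pos: [508.9, -63.3, 31.8]
tool_rot: [0.708, 0.706, 0.002, -0.001]
ft_force: [0.5, 17.6, 7.8]
gripper_width: 1.0
gripper_force: 8.6
```

Call:
{"op": "move_arm", "data": {"motion": [[[0,-0.1,0,0,-1],[0,-0.1,0,0,-1],[0,0,0,0,-1],[0,0,0,0,-1],[0,0,0,0,-1]]]}}

```text
time: 63.4
eef_pos: [508.9, -65.5, 31.8]
tool_rot: [0.708, 0.706, 0.002, -0.001]
ft_force: [-0.0, 16.5, 7.4]
gripper_width: 0.998
gripper_force: 7.9
```

Call:
{"op": "move_arm", "data": {"motion": [[[0,-0.1,0,0,-1],[0,-0.1,0,0,-1],[0,0,0,0,-1],[0,0,0,0,-1],[0,0,0,0,-1]]]}}

```text
time: 63.82
eef_pos: [508.9, -67.4, 31.8]
tool_rot: [0.708, 0.706, 0.002, -0.001]
ft_force: [0.3, 15.5, 7.9]
gripper_width: 1.0
gripper_force: 8.1
```

```bash
python3 fin.py
```

```text
[508.9 -67.4  31.8] [ 0.708  0.706  0.002 -0.001] [ 0.4 16.7  7. ] 63.9167
lid 6993 (array([ 504. , -249.3]), array([338.9, 214.1]), 89.36) 87.7 [[400.0, -415.0, 82.0], [610.0, -114.0, 93.0]]
430 [-411.6 -125. ] 465 [-410.  -134.3] 500 [-410.1 -143.4] 535 [-416.4 -155.9] 570 [-415.9 -162.8] 605 [-411.8 -108.5] 
handle 134 [ 484.7 -278.   117.9]
spk left [-432.6 -410.1 -406.3]
520 [-416.7 -409.3] 540 [-414.7 -408.5] 560 [-415.1 -409.4] 580 [-415.1 -407.6]
```

Call:
{"op": "move_arm", "data": {"motion": [[[0,-0.1,0,0,-1],[0,-0.1,0,0,-1],[0,0,0,0,-1],[0,0,0,0,-1],[0,0,0,0,-1]]]}}

```text
time: 64.33
eef_pos: [508.8, -67.6, 31.8]
tool_rot: [0.708, 0.706, 0.003, -0.002]
ft_force: [0.2, 24.4, 9.6]
gripper_width: 1.001
gripper_force: 12.1
```

Call:
{"op": "move_arm", "data": {"motion": [[[0,-0.1,0,0,-1],[0,0,0,0,-1],[0,0,0,0,-1],[0,0,0,0,-1],[0,0,0,0,-1]]]}}

```text
time: 64.75
eef_pos: [508.8, -67.6, 31.9]
tool_rot: [0.708, 0.706, 0.004, -0.003]
ft_force: [1.1, 28.1, 10.3]
gripper_width: 0.997
gripper_force: 14.3
```

Call:
{"op": "move_arm", "data": {"motion": [[[0,-0.1,0,0,-1],[0,0,0,0,-1],[0,0,0,0,-1],[0,0,0,0,-1],[0,0,0,0,-1]]]}}

```text
time: 65.17
eef_pos: [508.8, -67.5, 31.9]
tool_rot: [0.708, 0.706, 0.004, -0.003]
ft_force: [0.1, 33.3, 11.6]
gripper_width: 1.002
gripper_force: 16.6
```

Contact: the position is fixed while the force climbs to 33 N. Backing off and taking the final look.

Call:
{"op": "move_arm", "data": {"motion": [[[0,0.4,0,0,-1],[0,0.6,0,0,-1],[0,1,0,0,-1],[0,1.5,0,0,-1],[0,2,0,0,-1]]]}}

```text
time: 65.58
eef_pos: [508.2, -19.6, 30.9]
tool_rot: [0.709, 0.705, -0.0, 0.0]
ft_force: [0.3, -0.5, 0.4]
gripper_width: 1.0
gripper_force: 0.0
```

Call:
{"op": "move_arm", "data": {"motion": [[[0,0,3,0,-1],[0,0,3.5,0,-1],[0,0,3.5,0,-1],[0,0,3.5,0,-1],[-2,2,3,0,-1]]]}}

```text
time: 66.0
eef_pos: [490.7, -1.6, 199.0]
tool_rot: [0.709, 0.705, 0.001, 0.002]
ft_force: [-0.3, 0.6, 1.0]
gripper_width: 1.0
gripper_force: 0.0
```

Call:
{"op": "move_arm", "data": {"motion": [[[-3,2,2,0,-1],[-3,1,2,0,-1],[-3,1,0,0,-1],[-3,1,0,0,-1],[0,0,0,0,-1]]]}}

```text
time: 66.42
eef_pos: [364.5, 52.1, 235.8]
tool_rot: [0.708, 0.706, -0.0, -0.0]
ft_force: [0.4, -0.2, -0.8]
gripper_width: 0.995
gripper_force: 0.0
```

```bash
python3 fin.py; python3 - <<'E'
from h import *
a=np.load("c.npz");P,u,v=cloud("side",a["ds"])
for n in("hole_punch_kit","stapler_kit","rubber_stamp_kit","tape_dispenser_kit"):
  for r in env.regions_of("side",n)[:1]:
    Q=P[r["mask"][v,u]];print(n,round(r["conf"],2),np.percentile(Q,[2,50,98],axis=0).round(0).tolist())
save("final.png",np.vstack([a["t"][120:290,60:430].repeat(2,0).repeat(2,1)[:,:640],cv2.resize(a["sd"][130:330,190:370],(640,250*1))]))
E
```

```text
[368.   50.9 236.2] [0.708 0.706 0.001 0.001] [ 0.2  0.4 -1. ] 66.5167
lid 8499 (array([ 504. , -248.2]), array([340.2, 214. ]), 89.96) 87.7 [[400.0, -414.0, 82.0], [610.0, -80.0, 93.0]]
430 [-411.   -79.3] 465 [-410.3  -79.8] 500 [-410.7  -80.5] 535 [-416.2  -80.8] 570 [-415.8  -78.7] 605 [-412.2  -79.2] 
handle 111 [ 493.1 -331.1  116.1]
spk left [-432.6 -410.1 -406.1]
520 [-416.8 -410. ] 540 [-415.  -408.7] 560 [-414.8 -409. ] 580 [-415.3 -406.8] 
hole_punch_kit 0.61 [[512.0, 226.0, 11.0], [565.0, 251.0, 48.0], [618.0, 272.0, 69.0]]
stapler_kit 0.81 [[490.0, 314.0, 7.0], [570.0, 330.0, 32.0], [645.0, 341.0, 56.0]]
rubber_stamp_kit 0.78 [[539.0, 387.0, 7.0], [567.0, 404.0, 22.0], [595.0, 411.0, 77.0]]
tape_dispenser_kit 0.69 [[502.0, 144.0, 9.0], [577.0, 178.0, 39.0], [622.0, 197.0, 80.0]]
```

View pics/final.png

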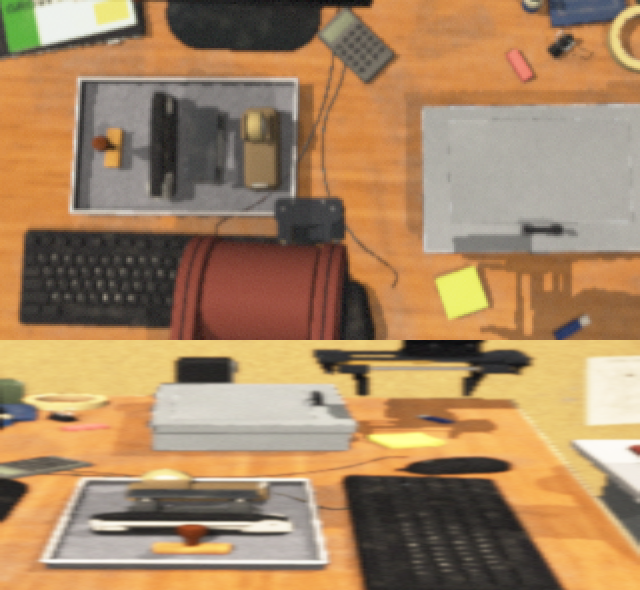

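All four items stand on their bases in the tray. The box is shut and square against the speaker, and the gripper is clear. Handing in.

```bash
python3 -c "
from bench import env
print(env.job_done())"
```

```text
the job is handed in; nothing more can be done
None
```

The job is handed in: all four items stand on their bases in the desk tray, and the empty box is shut and pushed squarely against the speaker. On the way, the grip slackened and dropped the stapler on its side in the tray. Righting it, it slipped again onto its base and the fingers briefly pressed on it (about 36 N read at the wrist) before I set it in its slot.

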